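# Close up a row of pressed pellets against the stop rail with a straightedge

## Robot

A 7-joint arm with a two-finger parallel gripper is mounted at the origin on the work surface. World frame = base frame: x ahead of the robot, y to its left, z up, the work surface at z = 0. Lengths are in m, angles in rad, forces in N, time in s.
With the tool pointing down it reaches from about 0.425 to 0.825 m from the base axis. Payload 3.6 kg.
Tool frame: the origin (TCP) lies at the very end of the fingers, on their centre line; the grasp point (between the pads) lies 19 mm behind it; z points along the fingers, y is the line along which they close (so a half turn about z gives the same grasp; the last joint's range is limited). The gripper opens to 93 mm and grips with 3 to 60 N. Pads are 15 mm wide; open, the fingers measure 128 mm over their backs; the gripper's body (75 mm by 188 mm) begins 65 mm behind the grasp point.
Start: joints at [1.262, 0.615, -0.013, 1.423, 0.008, 1.103, -0.04], TCP at [0.181, -0.624, 0.189] pointing down, gripper open.
Joint ranges: [-3.12, 3.12], [-0.3, 2.06], [-1.34, 1.32], [0.26, 2.42], [-1.36, 4.5], [0.01, 1.98], [-2.84, 2.84]. Speed limits (rad/s): [2.79, 2.79, 3.14, 3.14, 3.14, 3.14, 3.14].

## Interface

Orientations are given as a unit quaternion [x, y, z, w].
In Python, from rig import manip gives the robot as it stands.
- The arm moves only by the tool step_arm, never from a script. Its argument "motion" is a list of rows, each an object with "translation": the shift along the world's x, y, z as a fraction of full scale, a list of three; "turn": the turn, a rotation vector about the world's x, y, z as a fraction of full scale, a list of three; "jaw": the opening, from 0 (shut) to 1 (fully open). A call has 1 to 12 rows; each row is the pose to reach, as a shift and turn from the pose commanded when the call began; what a row does not reach only later rows make up. Full scale, the value 1, is 25 cm for a shift and 30 degrees for a turn. A row lasts 1/12 s, in which the tool goes at most 41.7 mm and 7.16 degrees, less where a joint would pass 70% of its speed; a pose out of reach is approached as far as the arm can. A call with a number of a shift or a turn outside -1 to 1 is refused whole. A call with a gripper value outside its range is refused whole. The fingers move at their own pace and stop on an object; the grip force is fixed at half the most. Time passes only in rows, so rows that repeat a pose let the fingers close. It gives the time, the measured TCP pose, the force, the opening and the grip force at its end, in the units of the state.
- manip.get_state(): the state, without advancing time (a new reading comes with each control period).
- manip.read_camera(name): name is "scene" or "top" or "wrist"; returns (picture, depth): 420x560x3 uint8, red, green, blue; 420x560 float32, m along the optical axis (not along the pixel's ray), 0 where there is no reading.
- manip.get_calibration(name): a dict with "vertical_fov" (degrees; the focal length in pixels is half the picture's height over the tangent of half this angle, whatever the lens; pixels are square), "cx", "cy" (the principal point, pixels), "k1" (the pictures are not rectified: a ray, as slopes to the right and down, at radius r is drawn at 1 + k1 r^2 times it, then the intrinsics apply), "cam_to_world" (4x4, takes a point from camera to world coordinates). Camera axes: x right, y down, z forward; pixel columns grow to the right and rows downward; lengths in m; the calibration is good to about 2 mm. A picture is of the moment at which its call begins: read the wrist's pose just before it. get_calibration takes no time and is no camera call; for the wrist camera it gives the pose at the moment of the call.
- manip.job_done(): hands the job in; it is judged then, once.
The state is a dict: "time_s": time; "joints": joint angles; "dq": joint speeds; "joint_efforts": joint torques, N m; "tool_pos": TCP position; "tool_rot": TCP orientation; "force": force on the tool from outside, world axes, zero at the start; "torque": the same for the moment, N m; "opening": opening from 0.0 (shut) to 1.0 (fully open); "gripper_force": force on a finger pad.
Only numpy, scipy, OpenCV 4.12 (cv2) and the standard library are available. Lean on these libraries where they do the work, as an engineer would, in place of code of your own. Each camera call takes 0.05 s, during which the arm holds its last target. There are 200 camera calls.

## Task

Take the angle straightedge from its rubber mat and, keeping its foot down on the tray, slide the five pressed pellets in the drying tray together, as one row, up to the tray's stop rail, and keep the row pressed against the rail with about 4 N for about a second so that every pellet touches it. Feel for the tray and for the rail, and push with the straightedge only: the pellets are brittle and chip when the row is pressed with more than 7 N, and the tray is scratched by more than 25 N. Then stand the straightedge back on its mat, lengthways, leaving the pellets against the rail and everything else where it is.

Things in the scene. Friction and masses are not known exactly. Their poses are not given: they have to be found in the camera images.
- tray: Stainless drying tray fixed on the bench, open towards the robot. Floor top 3 mm above the origin, from x = -125 to +165 mm, 256 mm wide inside; side walls along x (outer faces y = +-131 mm) and a back wall, 18 mm high, rims rolled to 21 mm. Origin: underside, on the middle line; +x points from the open front to the stop rail, z up.
- stop: Stop rail: straight aluminium angle, 250 mm long (y), 16 mm high, screwed to the tray floor across it, 100 mm beyond the tray's origin. Origin: middle of its working face at tray floor level; the face is the plane x = 0 and looks to -x, towards the pellets; axes as the tray's.
- straightedge: Aluminium angle straightedge 200 mm long (y), about 0.33 kg: upright web 60 mm tall, 6 mm thick, its flat push face at x = +3 mm looking to +x; foot flange 5 mm thick runs back to x = -45 mm, so it stands by itself; friction on the tray about 0.6. Black grip along the web's top (see grip). Origin: underside, below the grip. It starts standing along the mat.
- grip (a point): Centre of the straightedge's black plastic grip, 45 mm above its underside; axes as the straightedge's. The grip is 20 mm thick (x), 110 mm long (y) and reaches from 30 to 62 mm above the underside, with its front 7 mm proud of the push face.
- mat: Black rubber mat, 110 mm (x) by 280 mm (y), 2 mm thick, fixed on the bench left or right of the tray, its long side roughly along the robot's x; the straightedge belongs on it, lengthways. Origin: centre of its underside.
- pellet1: Pressed rock-powder pellet in a steel ring: flat disc 32 mm across, 6 mm thick, about 25 g, brittle (chips above 7 N), loose on the tray floor, at the tray's right end of the row (-y of the tray). Origin: centre of its underside; touching the rail it lies 16 mm before it.
- pellet2: Pressed rock-powder pellet in a steel ring: flat disc 32 mm across, 6 mm thick, about 25 g, brittle (chips above 7 N), loose on the tray floor, second from the right. Origin: centre of its underside; touching the rail it lies 16 mm before it.
- pellet3: Pressed rock-powder pellet in a steel ring: flat disc 32 mm across, 6 mm thick, about 25 g, brittle (chips above 7 N), loose on the tray floor, in the middle. Origin: centre of its underside; touching the rail it lies 16 mm before it.
- pellet4: Pressed rock-powder pellet in a steel ring: flat disc 32 mm across, 6 mm thick, about 25 g, brittle (chips above 7 N), loose on the tray floor, second from the left. Origin: centre of its underside; touching the rail it lies 16 mm before it.
- pellet5: Pressed rock-powder pellet in a steel ring: flat disc 32 mm across, 6 mm thick, about 25 g, brittle (chips above 7 N), loose on the tray floor, at the left end of the row (+y of the tray). Origin: centre of its underside; touching the rail it lies 16 mm before it.
- samplejar: Bystander, leave alone: closed glass sample jar, 48 mm across, 60 mm tall, on the bench on the robot's side of the tray. Origin: centre of its underside.
- spatula: Bystander, leave alone: steel spatula 170 mm long lying on the bench on the robot's side of the tray. Origin: near its middle, at its underside.
- weighbottle1: Bystander, leave alone: small stoppered glass weighing bottle, 31 mm across, 50 mm tall, standing in the tray behind the stop rail. Origin: centre of its underside.
- weighbottle2: Bystander, leave alone: a second weighing bottle like it, also behind the stop rail. Origin: centre of its underside.
- mortar: Bystander, leave alone: white porcelain mortar, 90 mm across, 55 mm tall, on the cork pad. Origin: centre of its underside.
- scoop: Bystander, leave alone: steel spoon 140 mm long lying on the cork pad. Origin: near its middle, at its underside.
- die: Bystander, leave alone: steel pressing die, 68 mm across, 62 mm tall, at the left of the bench. Origin: centre of its underside.
- brush: Bystander, leave alone: brush 170 mm long lying at the right of the bench. Origin: near its middle, at its underside.
Not all that is in view belongs to the job. What is shaped like the straightedge but purple or yellow is not meant.

How it is judged:
On the way:
1. with its foot on the tray, the straightedge presses the row on the stop rail with over 2 N for 0.5 s, every pellet within 1.5 mm of the rail (x of pellet1 in the frame of stop between -0.0175 and -0.01 m and z of each of pellet1, pellet2, pellet3, pellet4, pellet5 in the frame of stop below 0.003 m and x of pellet2 in the frame of stop between -0.0175 and -0.01 m and x of pellet3 in the frame of stop between -0.0175 and -0.01 m and x of pellet4 in the frame of stop between -0.0175 and -0.01 m and x of pellet5 in the frame of stop between -0.0175 and -0.01 m and contact force between stop and anything else above 2 N and contact force between straightedge and tray above 0.5 N and (contact force between straightedge and pellet1 above 0.3 N or contact force between straightedge and pellet2 above 0.3 N or contact force between straightedge and pellet3 above 0.3 N or contact force between straightedge and pellet4 above 0.3 N or contact force between straightedge and pellet5 above 0.3 N)), for 0.5 s.
At the end, for the whole second after the job is handed in: All five pellets lie flat in the tray within 1.5 mm of touching the stop rail, on the robot's side of it, at rest; the straightedge stands upright on its mat (within about 50 mm of the mat's middle, along the mat within 0.4 rad), released and at rest; the bystanders are where they were (x of pellet1 in the frame of stop between -0.0175 and -0.01 m and z of each of pellet1, pellet2, pellet3, pellet4, pellet5 in the frame of stop below 0.003 m and x of pellet2 in the frame of stop between -0.0175 and -0.01 m and x of pellet3 in the frame of stop between -0.0175 and -0.01 m and x of pellet4 in the frame of stop between -0.0175 and -0.01 m and x of pellet5 in the frame of stop between -0.0175 and -0.01 m and x of straightedge in the frame of mat between -0.045 and 0.055 m and y of straightedge in the frame of mat between -0.06 and 0.06 m and angle between the y axis of straightedge and the y axis of mat, either way round below 0.4 rad and z of straightedge in the frame of mat below 0.004 m and angle between straightedge's own z axis and vertical below 0.05 rad and linear speed of each of straightedge, pellet1, pellet2, pellet3, pellet4, pellet5 below 0.01 m/s).
It fails at once if the row is pressed against the stop rail, or one pellet is pushed, with more than 7 N (pellets chip) (contact force between stop and anything else above 7 N or contact force between straightedge and pellet1 above 7 N or contact force between straightedge and pellet2 above 7 N or contact force between straightedge and pellet3 above 7 N or contact force between straightedge and pellet4 above 7 N or contact force between straightedge and pellet5 above 7 N).
It fails at once if the straightedge is pressed on the tray with more than 25 N (contact force between straightedge and tray above 25 N).
It fails at once if the straightedge pushes a pellet while its foot is more than 3 mm above the tray floor (z of straightedge in the frame of stop above 0.003 m and (contact force between straightedge and pellet1 above 0.5 N or contact force between straightedge and pellet2 above 0.5 N or contact force between straightedge and pellet3 above 0.5 N or contact force between straightedge and pellet4 above 0.5 N or contact force between straightedge and pellet5 above 0.5 N)).
It fails at once if the fingers push a pellet, or a pellet is tipped up (contact force between the fingers and pellet1 above 0.5 N or contact force between the fingers and pellet2 above 0.5 N or contact force between the fingers and pellet3 above 0.5 N or contact force between the fingers and pellet4 above 0.5 N or contact force between the fingers and pellet5 above 0.5 N or angle between any of pellet1, pellet2, pellet3, pellet4, pellet5's own z axis and vertical above 0.35 rad).
It fails at once if a bystander is moved by more than 15 mm (distance of any of samplejar, spatula, weighbottle1, weighbottle2, mortar, scoop, die, brush from where it was at the start of the episode above 0.015 m).
It also fails if it takes over 72 s, if anything falls off the work surface, if the arm or the gripper's body presses on something with over 40 N, if the wrist force passes 120 N, or if a joint passes its speed limit or range.

## Working session

There is one attempt and no reset: what is moved stays moved. The work goes in short steps, Python scripts to look and compute and a tool call to move; the robot and the scene stay as the last step left them, time stands still between calls to the robot, and variables do not carry over. Pictures are saved under pics/ and viewed, at most 10 in all, crops included, and the job is handed in when it is done.

Besides the shell and the picture viewer there is one more tool, called after "Request:" in YAML: its name, and indented under it one key for each argument. step_arm: Moves the arm, as the interface text tells. Its arguments: {"type":"object","properties":{"motion":{"type":"array"}},"required":["motion"]}

```bash
mkdir -p pics; cat > h.py <<'E'
import numpy as np, cv2
from rig import manip
def K(c,shape=(420,560)):
    f=shape[0]/2/np.tan(np.radians(c["vertical_fov"])/2); return f
def pix2plane(c,uv,z):
    uv=np.atleast_2d(uv).astype(float); f=K(c)
    d=np.c_[(uv[:,0]-c["cx"])/f,(uv[:,1]-c["cy"])/f]; u=d.copy()
    for _ in range(20): u=d/(1+c["k1"]*(u**2).sum(1,keepdims=True))
    T=np.array(c["cam_to_world"]); r=np.c_[u,np.ones(len(u))]@T[:3,:3].T; o=T[:3,3]
    return o+r*((z-o[2])/r[:,2])[:,None]
def cloud(c,dep):
    h,w=dep.shape; vv,uu=np.mgrid[:h,:w]; f=K(c)
    d=np.stack([(uu-c["cx"])/f,(vv-c["cy"])/f],-1); u=d.copy()
    for _ in range(10): u=d/(1+c["k1"]*(u**2).sum(-1,keepdims=True))
    P=np.concatenate([u,np.ones((h,w,1))],-1)*dep[...,None]
    T=np.array(c["cam_to_world"]); return P@T[:3,:3].T+T[:3,3]
def shot(n,fn=None):
    c=manip.get_calibration(n); im,dep=manip.read_camera(n)
    if fn: cv2.imwrite("pics/"+fn,im[...,::-1])
    return c,im,dep
E
python3 - <<'E'
from h import *
s=manip.get_state(); print(s)
for n in("top","scene"):
    c,im,dep=shot(n,n+"0.png"); np.savez(n+"0.npz",im=im,dep=dep); print(n,{k:np.round(v,3) for k,v in c.items()})
E
```

```text
{'time_s': 0.0, 'joints': array([ 1.26250548,  0.61594217, -0.01260817,  1.42491395,  0.00808599,
        1.10340837, -0.04038162]), 'dq': array([-0.00051173, -0.00041083, -0.00134279,  0.00044143, -0.00144021,
        0.00020421, -0.00130247]), 'joint_efforts': array([-2.03651380e-04, -4.58936477e+01,  2.09036954e-01, -1.65744638e+01,
       -6.09870837e-02,  2.04709300e-02,  2.36690321e-04]), 'tool_pos': array([ 0.18051028, -0.62351183,  0.18826143]), 'tool_rot': array([ 9.90084744e-01,  1.40465233e-01, -1.99512768e-04, -1.29570267e-03]), 'force': array([ 0.42736756,  0.30491564, -0.29890809]), 'torque': array([0.00229773, 0.01366647, 0.00142409]), 'gripper_force': 0.0, 'opening': 1.0031221158362518}
top {'vertical_fov': np.float64(56.327), 'cx': np.float64(279.366), 'cy': np.float64(210.148), 'k1': np.float64(0.038), 'cam_to_world': array([[ 0.063, -0.972,  0.224,  0.234],
       [-0.998, -0.062,  0.011,  0.017],
       [ 0.003, -0.225, -0.974,  1.223],
       [ 0.   ,  0.   ,  0.   ,  1.   ]])}
scene {'vertical_fov': np.float64(50.14), 'cx': np.float64(276.985), 'cy': np.float64(216.921), 'k1': np.float64(-0.043), 'cam_to_world': array([[-0.646,  0.476, -0.597,  1.26 ],
       [ 0.763,  0.381, -0.521,  0.667],
       [-0.02 , -0.793, -0.609,  0.809],
       [ 0.   ,  0.   ,  0.   ,  1.   ]])}
```

View pics/top0.png

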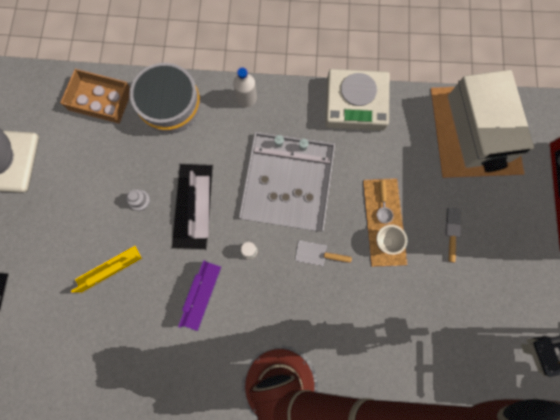

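View pics/scene0.png

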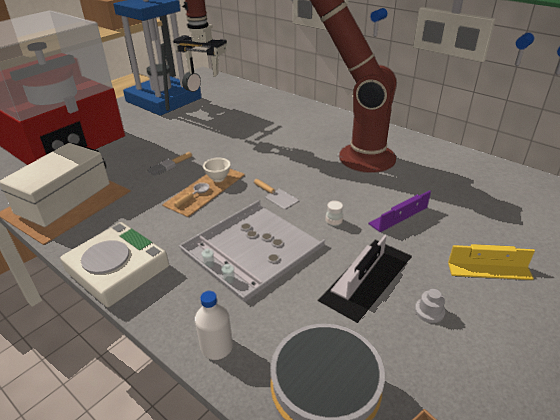

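The top view shows the mat and straightedge at about (194,206), with the tray centred near (288,182). The pellets lie around (264,180) to (309,197), and the rail is at the top near (292,150). The jar is at (248,250). Purple and yellow decoys are at (200,296) and (107,270). The scene view agrees.

```bash
python3 - <<'E'
from h import *
c=manip.get_calibration("top"); d=np.load("top0.npz"); 
np.set_printoptions(precision=3,suppress=True)
def p(l,uv,z): print(l,pix2plane(c,uv,z).tolist() and np.round(pix2plane(c,uv,z)[:,:2],3).tolist())
p("mat corners",[[180,165],[213,165],[207,247],[174,247]],.002)
p("tray corners rim",[[254,135],[333,139],[325,229],[239,222]],.015)
p("pellets",[[264,180],[273,196],[285,197],[297,192],[309,197]],.009)
p("jar",[[248,250]],.03)
P=cloud(c,d["dep"]); 
R=P[155:255,165:225]; m=R[...,2]>.04; q=R[m]; print("web pts",len(q),q.min(0),q.max(0)); 
if len(q): 
    print(q.mean(0)); w=np.linalg.svd(q[:,:2]-q[:,:2].mean(0))[2][0] ; print(w)
cw=manip.get_calibration("wrist"); T=np.array(cw["cam_to_world"]); s=manip.get_state()
from scipy.spatial.transform import Rotation as Ro
R0=Ro.from_quat(s["tool_rot"]).as_matrix(); print(R0); print(R0.T@(T[:3,3]-s["tool_pos"])); print(R0.T@T[:3,:3]); print(cw["vertical_fov"])
cv2.imwrite("pics/crop1.png",cv2.resize(d["im"][125:265,160:345,::-1],None,fx=4,fy=4,interpolation=cv2.INTER_CUBIC))
E
```

```text
mat corners [[0.646, 0.364], [0.653, 0.257], [0.383, 0.249], [0.377, 0.351]]
tray corners rim [[0.761, 0.13], [0.763, -0.131], [0.461, -0.116], [0.466, 0.155]]
pellets [[0.61, 0.087], [0.559, 0.054], [0.558, 0.015], [0.577, -0.022], [0.563, -0.061]]
jar [[0.378, 0.118]]
web pts 404 [0.234 0.017 0.041] [0.605 0.314 1.223]
[0.488 0.283 0.129]
[0.775 0.632]
[[ 0.961  0.278 -0.001]
 [ 0.278 -0.961  0.002]
 [-0.    -0.002 -1.   ]]
[ 0.068  0.    -0.195]
[[-0.001 -0.969 -0.248]
 [ 1.    -0.001  0.   ]
 [-0.    -0.248  0.969]]
67.66381438696355
```

View pics/crop1.png

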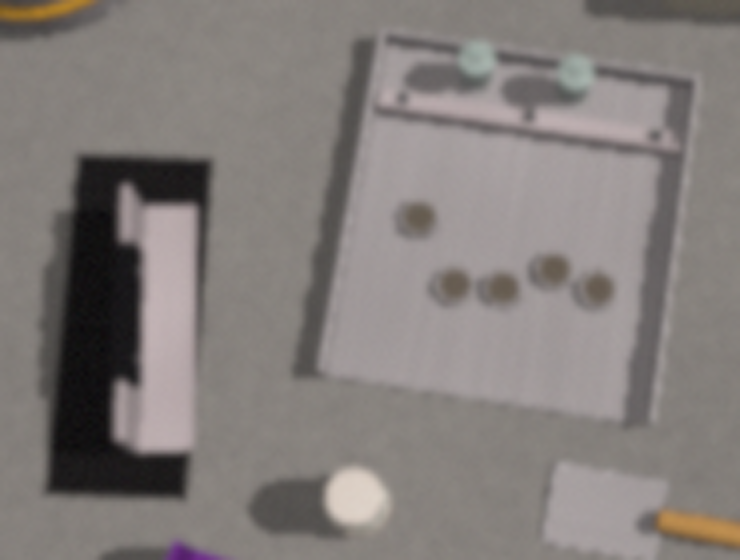

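The crop confirms that the straightedge's push face looks to +y (world) with the foot towards the tray. The pellets are at crop pixels (415,220), (450,287), (498,290), (550,272) and (593,291). I'm swinging over the tray for a close wrist view.

Request:
step_arm:
  motion:
    - {"translation": [0.3, 0.1, 0.1], "turn": [0, 0, 0.3], "jaw": 1}
    - {"translation": [1, 0.6, 0.25], "turn": [0, 0, 1], "jaw": 1}
    - {"translation": [1, 0.6, 0.25], "turn": [0, 0, 1], "jaw": 1}
    - {"translation": [1, 0.6, 0.25], "turn": [0, 0, 1], "jaw": 1}
    - {"translation": [1, 0.6, 0.25], "turn": [0, 0, 1], "jaw": 1}
    - {"translation": [1, 0.6, 0.25], "turn": [0, 0, 1], "jaw": 1}
    - {"translation": [1, 0.6, 0.25], "turn": [0, 0, 1], "jaw": 1}
    - {"translation": [1, 0.6, 0.25], "turn": [0, 0, 1], "jaw": 1}
    - {"translation": [1, 0.6, 0.25], "turn": [0, 0, 1], "jaw": 1}

```text
time_s: 0.85
tool_pos: [0.4354, -0.4704, 0.2521]
tool_rot: [0.918, 0.396, 0.002, -0.0]
force: [-0.5, -0.4, 0.2]
opening: 0.997
gripper_force: 0.0
```

Request:
step_arm:
  motion:
    - {"translation": [0.48, 1, 0], "turn": [0, 0, 1], "jaw": 1}
    - {"translation": [0.48, 1, 0], "turn": [0, 0, 1], "jaw": 1}
    - {"translation": [0.48, 1, 0], "turn": [0, 0, 1], "jaw": 1}
    - {"translation": [0.48, 1, 0], "turn": [0, 0, 1], "jaw": 1}
    - {"translation": [0.48, 1, 0], "turn": [0, 0, 1], "jaw": 1}
    - {"translation": [0.48, 1, 0], "turn": [0, 0, 1], "jaw": 1}
    - {"translation": [0.48, 1, 0], "turn": [0, 0, 1], "jaw": 1}
    - {"translation": [0.48, 1, 0], "turn": [0, 0, 1], "jaw": 1}

```text
time_s: 1.52
tool_pos: [0.5526, -0.2174, 0.2516]
tool_rot: [0.784, 0.62, 0.002, -0.002]
force: [-0.2, 1.2, 0.5]
opening: 1.002
gripper_force: 0.0
```

Request:
step_arm:
  motion:
    - {"translation": [0, 1, 0], "turn": [0, 0, 0.5], "jaw": 1}
    - {"translation": [0, 1, 0], "turn": [0, 0, 0.5], "jaw": 1}
    - {"translation": [0, 1, 0], "turn": [0, 0, 0.5], "jaw": 1}
    - {"translation": [0, 1, 0], "turn": [0, 0, 0.5], "jaw": 1}
    - {"translation": [0, 1, 0], "turn": [0, 0, 0.5], "jaw": 1}
    - {"translation": [0, 1, 0], "turn": [0, 0, 0.5], "jaw": 1}
    - {"translation": [0, 1, 0], "turn": [0, 0, 0.5], "jaw": 1}
    - {"translation": [0, 1, 0], "turn": [0, 0, 0.5], "jaw": 1}
    - {"translation": [0, 1, 0], "turn": [0, 0, 0.5], "jaw": 1}

```text
time_s: 2.27
tool_pos: [0.5506, 0.0223, 0.2513]
tool_rot: [0.701, 0.713, -0.001, 0.0]
force: [0.2, -0.5, -0.1]
opening: 1.0
gripper_force: 0.0
```

```bash
python3 - <<'E'
from h import *
from scipy.spatial.transform import Rotation as Ro
s=manip.get_state(); print(s["time_s"],s["tool_pos"],Ro.from_quat(s["tool_rot"]).as_matrix()[:,0],s["joints"],s["force"])
c,im,dep=shot("wrist","w1.png"); np.savez("w1.npz",im=im,dep=dep,c=c)
E
```

```text
2.2667 [0.55061265 0.02225509 0.25125888] [-0.01637898  0.99986223 -0.00269339] [ 0.2140169   0.43402355 -0.44644761  1.60921882  0.20327098  1.14607735
 -0.2643894 ] [ 0.15906767 -0.51657835 -0.14155234]
```

View pics/w1.png

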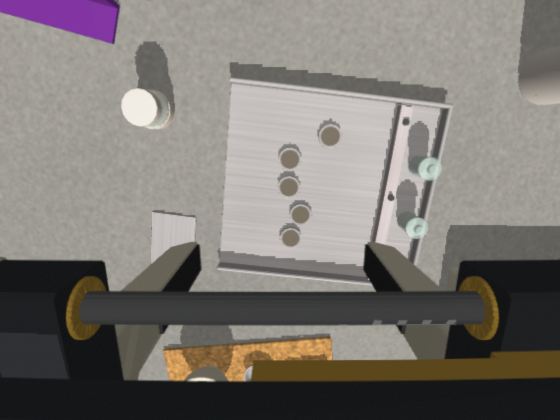

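The wrist view shows the tray, with a rail band from (403,105) to (378,240). The pellets are at (330,134), (290,158), (289,186), (300,213) and (290,237), and the bottles at (430,169) and (417,228). The rail and pellets can be measured from this.

```bash
python3 - <<'E'
from h import *
np.set_printoptions(precision=4,suppress=True)
d=np.load("w1.npz",allow_pickle=True); c=d["c"].item(); im=d["im"]; P=cloud(c,d["dep"])
fl=P[120:200,240:270].reshape(-1,3); print("floor z",np.median(fl[:,2]))
# rail: rows; jumps in z
pts=[]
for v in range(112,240,4):
    row=P[v,340:425]; z=row[:,2]; i=np.where(z>.013)[0]
    if len(i): pts.append(row[i[0]])
pts=np.array(pts); print(pts[::4])
a=np.polyfit(pts[:,1],pts[:,0],1)
for _ in range(3):
    r=pts[:,0]-np.polyval(a,pts[:,1]); k=abs(r)<.003; a=np.polyfit(pts[k,1],pts[k,0],1)
print("rail x = a y + b",a,k.sum(),r[k].std(),"zs",np.median(pts[:,2]))
hsv=cv2.cvtColor(im,cv2.COLOR_RGB2HSV)
m=((im.max(2)<125)&(d["dep"]>0)).astype(np.uint8); m[:,:235]=0;m[:,370:]=0;m[:115]=0;m[246:]=0
n,l,st,ce=cv2.connectedComponentsWithStats(m)
for i in range(1,n):
    if st[i,4]>60: print(st[i],ce[i],pix2plane(c,ce[i],.009))
# tray rim: side walls high pts y range, by depth
t=P[60:300,215:460].reshape(-1,3); t=t[(t[:,2]>.016)&(t[:,2]<.03)]
print(t.min(0),t.max(0))
e=cv2.Canny(im,40,120)
for i,(u,v) in enumerate([(330,134),(290,158),(289,186),(300,213),(290,237)]):
    g=cv2.cvtColor(im,cv2.COLOR_RGB2GRAY)[v-20:v+20,u-20:u+20]; g=cv2.resize(g,None,fx=4,fy=4)
    h=cv2.HoughCircles(g,cv2.HOUGH_GRADIENT,1,200,param1=100,param2=10,minRadius=36,maxRadius=60)
    if h is not None:
        x,y,r=h[0,0]; p=(u-20+x/4,v-20+y/4); print(i,p,r/4,pix2plane(c,p,.009))
E
```

```text
floor z 0.003029897815970989
[[ 0.7032  0.1188  0.013 ]
 [ 0.5492  0.0907  0.4464]
 [ 0.6989  0.0771  0.0145]
 [ 0.5492  0.0907  0.4464]
 [ 0.694   0.0334  0.0132]
 [ 0.6917  0.0109  0.0139]
 [ 0.6899 -0.0125  0.0132]
 [ 0.5492  0.0907  0.4464]]
rail x = a y + b [-27.6181   0.3449] 1 0.0 zs 0.015097713273211827
[282 180  14  15 141] [288.5674 187.8156] [[0.559  0.0137 0.009 ]]
[293 207  15  15 158] [300.1266 214.7658] [[ 0.5765 -0.0254  0.009 ]]
[284 231  13  14 115] [290.2609 237.2348] [[ 0.563  -0.0599  0.009 ]]
[ 0.4554 -0.138   0.016 ] [0.8146 0.1576 0.0299]
0 (np.float32(330.375), np.float32(134.875)) 10.9 [[0.6142 0.0874 0.009 ]]
1 (np.float32(289.375), np.float32(159.125)) 9.475 [[0.5592 0.0539 0.009 ]]
2 (np.float32(288.625), np.float32(185.875)) 9.975 [[0.559  0.0165 0.009 ]]
3 (np.float32(298.375), np.float32(212.625)) 11.575 [[ 0.5739 -0.0223  0.009 ]]
4 (np.float32(290.625), np.float32(238.875)) 10.9 [[ 0.5636 -0.0624  0.009 ]]<stdin>:13: RankWarning: Polyfit may be poorly conditioned
<stdin>:13: RankWarning: Polyfit may be poorly conditioned
<stdin>:13: RankWarning: Polyfit may be poorly conditioned
```

Request:
step_arm:
  motion:
    - {"translation": [-0.1, 0.5, 0], "turn": [0, 0, 1], "jaw": 1}
    - {"translation": [-0.1, 0.5, 0], "turn": [0, 0, 1], "jaw": 1}
    - {"translation": [-0.1, 0.5, 0], "turn": [0, 0, 1], "jaw": 1}
    - {"translation": [-0.1, 0.5, 0], "turn": [0, 0, 1], "jaw": 1}
    - {"translation": [-0.1, 0.5, 0], "turn": [0, 0, 1], "jaw": 1}
    - {"translation": [-0.1, 0.5, 0], "turn": [0, 0, 1], "jaw": 1}

```text
time_s: 2.82
tool_pos: [0.5267, 0.1473, 0.2514]
tool_rot: [0.494, 0.869, -0.001, 0.0]
force: [0.1, -0.3, 0.1]
opening: 1.002
gripper_force: 0.0
```

Request:
step_arm:
  motion:
    - {"translation": [-0.1, 0.5, 0], "turn": [0, 0, 1], "jaw": 1}
    - {"translation": [-0.1, 0.5, 0], "turn": [0, 0, 1], "jaw": 1}
    - {"translation": [-0.1, 0.5, 0], "turn": [0, 0, 1], "jaw": 1}
    - {"translation": [-0.1, 0.5, 0], "turn": [0, 0, 1], "jaw": 1}
    - {"translation": [-0.1, 0.5, 0], "turn": [0, 0, 1], "jaw": 1}
    - {"translation": [-0.1, 0.5, 0], "turn": [0, 0, 1], "jaw": 1}

```text
time_s: 3.32
tool_pos: [0.5027, 0.2721, 0.2511]
tool_rot: [0.253, 0.967, -0.001, 0.0]
force: [1.0, -0.2, -0.6]
opening: 0.994
gripper_force: 0.0
```

Request:
step_arm:
  motion:
    - {"translation": [0, 0, 0], "turn": [0, 0, 1], "jaw": 1}
    - {"translation": [0, 0, 0], "turn": [0, 0, 1], "jaw": 1}
    - {"translation": [0, 0, 0], "turn": [0, 0, 1], "jaw": 1}
    - {"translation": [0, 0, 0], "turn": [0, 0, 1], "jaw": 1}
    - {"translation": [0, 0, 0], "turn": [0, 0, 1], "jaw": 1}
    - {"translation": [0, 0, 0], "turn": [0, 0, 1], "jaw": 1}
    - {"translation": [0, 0, 0], "turn": [0, 0, 1], "jaw": 1}

```text
time_s: 3.9
tool_pos: [0.5019, 0.2735, 0.2517]
tool_rot: [-0.006, 1.0, -0.001, 0.0]
force: [-0.2, 0.3, 0.3]
opening: 1.0
gripper_force: 0.0
```

```bash
python3 - <<'E'
from h import *
from scipy.spatial.transform import Rotation as Ro
np.set_printoptions(precision=4,suppress=True)
s=manip.get_state(); print(s["time_s"],s["tool_pos"],Ro.from_quat(s["tool_rot"]).as_matrix()[:,0],s["joints"],s["force"])
c,im,dep=shot("wrist","w2.png"); np.savez("w2.npz",im=im,dep=dep,c=c)
P=cloud(c,dep).reshape(-1,3); k=(abs(P[:,0]-.51)<.17)&(abs(P[:,1]-.3)<.08)
A=P[k&(P[:,2]>.045)&(P[:,2]<.075)]; F=P[k&(P[:,2]>.004)&(P[:,2]<.012)]; 
for n,q in(("web",A),("foot",F)):
    q=q.astype(np.float32); r=cv2.minAreaRect(q[:,:2]*1000); print(n,len(q),r,cv2.boxPoints(r).round(1).tolist(),q[:,2].max(),np.percentile(q[:,2],[10,50,90]))
E
```

```text
3.9 [0.5019 0.2735 0.2517] [-0.9999 -0.0121 -0.0001] [-0.0141  0.559  -0.8736  1.5457  0.4444  1.247   0.6266] [-0.1503  0.2937  0.3196]
web 1813 ((508.7821960449219, 302.8332824707031), (200.54588317871094, 20.798229217529297), 4.963883876800537) [[408.0, 304.5], [409.79998779296875, 283.79998779296875], [609.5999755859375, 301.1000061035156], [607.7999877929688, 321.8999938964844]] 0.066584885 [0.0612 0.0634 0.0647]
foot 3825 ((509.8438720703125, 309.643310546875), (270.2127990722656, 110.91585540771484), 2.6075003147125244) [[372.3999938964844, 358.8999938964844], [377.3999938964844, 248.10000610351562], [647.2999877929688, 260.3999938964844], [642.2999877929688, 371.20001220703125]] 0.010280555 [0.0058 0.0069 0.008 ]
```

View pics/w2.png

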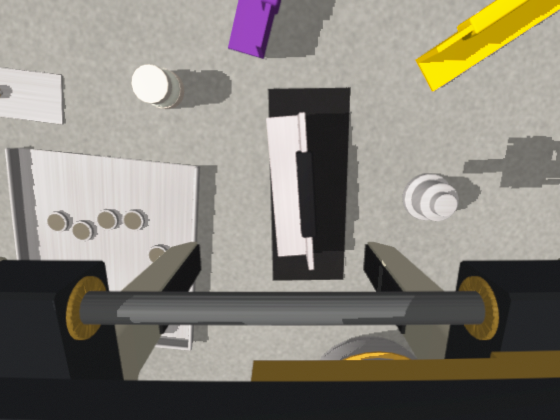

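The close view shows the straightedge on the mat at about (295,187), with its black grip at (305,193) and its foot on the left, which is -y. The grip centre is (0.509, 0.303) and its width comes out at 20.8 mm, as it should. I'll go down and grasp it.

Request:
step_arm:
  motion:
    - {"translation": [0.028, 0.117, -0.3], "turn": [0, 0, 0.142], "jaw": 1}
    - {"translation": [0.028, 0.117, -0.3], "turn": [0, 0, 0.142], "jaw": 1}
    - {"translation": [0.028, 0.117, -0.45], "turn": [0, 0, 0.142], "jaw": 1}
    - {"translation": [0.028, 0.117, -0.6], "turn": [0, 0, 0.142], "jaw": 1}
    - {"translation": [0.028, 0.117, -0.7], "turn": [0, 0, 0.142], "jaw": 1}
    - {"translation": [0.028, 0.117, -0.8], "turn": [0, 0, 0.142], "jaw": 1}
    - {"translation": [0.028, 0.117, -0.887], "turn": [0, 0, 0.142], "jaw": 1}
    - {"translation": [0.028, 0.117, -0.887], "turn": [0, 0, 0.142], "jaw": 1}
    - {"translation": [0.028, 0.117, -0.887], "turn": [0, 0, 0.142], "jaw": 1}

```text
time_s: 4.7
tool_pos: [0.5076, 0.3043, 0.0296]
tool_rot: [-0.046, 0.999, -0.001, -0.001]
force: [-0.2, -0.5, 1.1]
opening: 1.0
gripper_force: 0.0
```

Request:
step_arm:
  motion:
    - {"translation": [0, 0, 0], "turn": [0, 0, 0], "jaw": 0.5}
    - {"translation": [0, 0, 0], "turn": [0, 0, 0], "jaw": 0.3}
    - {"translation": [0, 0, 0], "turn": [0, 0, 0], "jaw": 0.2}
    - {"translation": [0, 0, 0], "turn": [0, 0, 0], "jaw": 0}
    - {"translation": [0, 0, 0], "turn": [0, 0, 0], "jaw": 0}
    - {"translation": [0, 0, 0], "turn": [0, 0, 0], "jaw": 0}
    - {"translation": [0, 0, 0], "turn": [0, 0, 0], "jaw": 0}
    - {"translation": [0, 0, 0], "turn": [0, 0, 0], "jaw": 0}
    - {"translation": [0, 0, 0], "turn": [0, 0, 0], "jaw": 0}
    - {"translation": [0, 0, 0], "turn": [0, 0, 0], "jaw": 0}

```text
time_s: 5.53
tool_pos: [0.5077, 0.3049, 0.0302]
tool_rot: [-0.047, 0.999, -0.0, -0.0]
force: [0.8, -0.1, -0.8]
opening: 0.332
gripper_force: 0.0
```

Request:
step_arm:
  motion:
    - {"translation": [0, 0, 0], "turn": [0, 0, 0], "jaw": 0}
    - {"translation": [0, 0, 0], "turn": [0, 0, 0], "jaw": 0}
    - {"translation": [0, 0, 0], "turn": [0, 0, 0], "jaw": 0}
    - {"translation": [0, 0, 0], "turn": [0, 0, 0], "jaw": 0}
    - {"translation": [0, 0, 0], "turn": [0, 0, 0], "jaw": 0}
    - {"translation": [0, 0, 0], "turn": [0, 0, 0], "jaw": 0}

```text
time_s: 6.03
tool_pos: [0.5077, 0.3048, 0.0301]
tool_rot: [-0.047, 0.999, -0.0, -0.0]
force: [-0.4, 0.2, 0.4]
opening: 0.208
gripper_force: 30.0
```

```bash
python3 - <<'E'
from h import *
s=manip.get_state(); print({k:np.round(v,4) for k,v in s.items()})
E
```

```text
{'time_s': np.float64(6.0333), 'joints': array([-0.1557,  0.8263, -0.7202,  1.7432,  0.7027,  0.8492,  0.4629]), 'dq': array([-0.0005,  0.    , -0.0006, -0.0003,  0.0011,  0.0005, -0.0006]), 'joint_efforts': array([-1.95000e-01, -4.45484e+01, -8.69670e+00, -1.07092e+01,
       -4.71000e-02, -6.10000e-02,  1.88000e-02]), 'tool_pos': array([0.5077, 0.3048, 0.0301]), 'tool_rot': array([-4.720e-02,  9.989e-01, -2.000e-04, -1.000e-04]), 'force': array([-0.4406,  0.2025,  0.3888]), 'torque': array([-0.0522, -0.1996,  0.0012]), 'gripper_force': np.float64(29.997), 'opening': np.float64(0.2085)}
```

Gripped at 19.4 mm, 30 N. Now I'll lift and carry it over the front of the tray while turning.

Request:
step_arm:
  motion:
    - {"translation": [0, 0, 0.1], "turn": [0, 0, 0], "jaw": 0}
    - {"translation": [0, 0, 0.2], "turn": [0, 0, 0], "jaw": 0}
    - {"translation": [0, 0, 0.3], "turn": [0, 0, 0], "jaw": 0}
    - {"translation": [0, 0, 0.4], "turn": [0, 0, 0], "jaw": 0}
    - {"translation": [0.1, -0.1, 0.4], "turn": [0, 0, -0.2], "jaw": 0}
    - {"translation": [0.1, -0.2, 0.4], "turn": [0, 0, -0.4], "jaw": 0}
    - {"translation": [0.1, -0.3, 0.4], "turn": [0, 0, -0.6], "jaw": 0}
    - {"translation": [0.1, -0.4, 0.4], "turn": [0, 0, -0.8], "jaw": 0}
    - {"translation": [0.1, -0.4, 0.4], "turn": [0, 0, -1], "jaw": 0}
    - {"translation": [0.1, -0.4, 0.4], "turn": [0, 0, -1], "jaw": 0}

```text
time_s: 6.87
tool_pos: [0.5325, 0.2021, 0.1293]
tool_rot: [0.216, 0.976, -0.001, -0.0]
force: [-0.6, 1.0, -3.8]
opening: 0.208
gripper_force: 30.0
```

Request:
step_arm:
  motion:
    - {"translation": [0, -0.1, 0], "turn": [0, 0, -0.2], "jaw": 0}
    - {"translation": [0, -0.2, 0], "turn": [0, 0, -0.4], "jaw": 0}
    - {"translation": [0, -0.3, 0], "turn": [0, 0, -0.6], "jaw": 0}
    - {"translation": [0, -0.4, 0], "turn": [0, 0, -0.8], "jaw": 0}
    - {"translation": [0, -0.4, 0], "turn": [0, 0, -1], "jaw": 0}
    - {"translation": [0, -0.4, 0], "turn": [0, 0, -1], "jaw": 0}

```text
time_s: 7.37
tool_pos: [0.5324, 0.1043, 0.1297]
tool_rot: [0.459, 0.888, -0.0, -0.0]
force: [-0.3, 1.0, -4.0]
opening: 0.207
gripper_force: 30.0
```

Request:
step_arm:
  motion:
    - {"translation": [-0.02, -0.1, 0], "turn": [0, 0, -0.2], "jaw": 0}
    - {"translation": [-0.04, -0.2, 0], "turn": [0, 0, -0.4], "jaw": 0}
    - {"translation": [-0.044, -0.3, 0], "turn": [0, 0, -0.6], "jaw": 0}
    - {"translation": [-0.044, -0.342, 0], "turn": [0, 0, -0.8], "jaw": 0}
    - {"translation": [-0.044, -0.342, 0], "turn": [0, 0, -1], "jaw": 0}
    - {"translation": [-0.044, -0.342, 0], "turn": [0, 0, -1], "jaw": 0}

```text
time_s: 7.87
tool_pos: [0.5218, 0.0212, 0.1301]
tool_rot: [0.671, 0.741, 0.001, -0.0]
force: [0.4, 0.3, -3.6]
opening: 0.209
gripper_force: 30.0
```

Request:
step_arm:
  motion:
    - {"translation": [0, 0, 0], "turn": [0, 0, -0.2], "jaw": 0}
    - {"translation": [0, 0, 0], "turn": [0, 0, -0.373], "jaw": 0}
    - {"translation": [0, 0, 0], "turn": [0, 0, -0.373], "jaw": 0}
    - {"translation": [0, 0, 0], "turn": [0, 0, -0.373], "jaw": 0}
    - {"translation": [0, 0, 0], "turn": [0, 0, -0.373], "jaw": 0}

```text
time_s: 8.28
tool_pos: [0.5217, 0.021, 0.1301]
tool_rot: [0.74, 0.673, 0.0, -0.0]
force: [0.5, 0.4, -3.9]
opening: 0.209
gripper_force: 30.0
```

```bash
python3 - <<'E'
from h import *
from scipy.spatial.transform import Rotation as Ro
np.set_printoptions(precision=4,suppress=True)
s=manip.get_state(); X=Ro.from_quat(s["tool_rot"]).as_matrix()[:,0]; print(s["time_s"],s["tool_pos"],X,np.arctan2(X[1],X[0]),s["force"],s["torque"],s["opening"])
c,im,dep=shot("wrist","w3.png"); np.savez("w3.npz",im=im,dep=dep,c=c)
P=cloud(c,dep).reshape(-1,3); z0=s["tool_pos"][2]
k=(np.hypot(P[:,0]-.52,P[:,1]-.02)<.16)
A=P[k&(P[:,2]>z0+.02)&(P[:,2]<z0+.045)]
for n,q in(("web",A),):
    q=q.astype(np.float32); r=cv2.minAreaRect(q[:,:2]*1000); print(n,len(q),r)
E
```

```text
8.2833 [0.5217 0.021  0.1301] [0.0938 0.9956 0.0009] 1.4768336221827971 [ 0.5119  0.4058 -3.9396] [ 0.0078 -0.0876 -0.0353] 0.20873911355409128
web 7143 ((523.7489013671875, 35.585121154785156), (161.66465759277344, 46.26083755493164), 71.60968780517578)
```

View pics/w3.png

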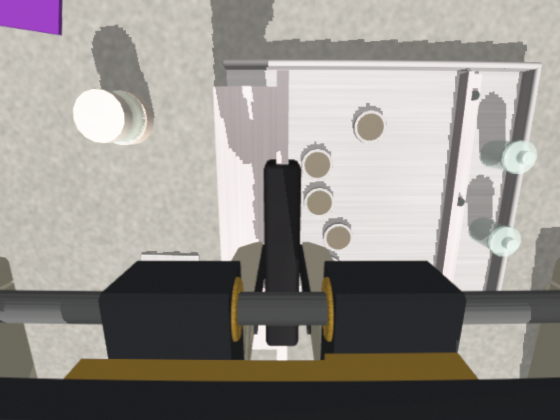

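The straightedge is held square above the tray front, with the grip at (282,200). The row is ahead of it and the rail runs from (462,70) to (440,290). Before lowering I'll refine the rail angle against the edge.

```bash
python3 - <<'E'
from h import *
np.set_printoptions(precision=4,suppress=True)
for f,(v0,v1,u0,u1) in(("w1",(110,240,350,420)),("w3",(80,255,420,480))):
    d=np.load(f+".npz",allow_pickle=True); c=d["c"].item(); P=cloud(c,d["dep"]); pts=[];Q=[]
    im=d["im"]; g=cv2.GaussianBlur(cv2.cvtColor(im,cv2.COLOR_RGB2GRAY),(3,3),0).astype(float)
    for v in range(v0,v1,2):
        r=P[v,u0:u1]; z=r[:,2]; k=(z>.006)&(z<.017)&(d["dep"][v,u0:u1]>.05)
        i=np.where(k)[0]
        if len(i): pts.append(r[i[0]])
        gr=np.diff(g[v,u0:u1]); j=np.argmin(gr)
        Q.append((u0+j+.5,v))
    for n,p in(("depth face",np.array(pts)),("floor edge, img",pix2plane(c,Q,.003))):
        k=np.ones(len(p),bool)
        for _ in range(8):
            a=np.polyfit(p[k,1],p[k,0],1); r=p[:,0]-np.polyval(a,p[:,1]); k=abs(r)<max(.0015,1.5*np.median(abs(r)))
        print(f,n,len(p),k.sum(),a,"yaw",np.arctan(a[0]),"x at y=.07",np.polyval(a,.07),r[k].std())
# grip & web tip edges in w3
    if f=="w3":
        E=[]
        for v in range(165,240,3):
            gr=np.diff(g[v,250:320]); E.append((v,250+gr.argmin()+.5,250+gr.argmax()+.5))
        E=np.array(E); 
        for col in(1,2):
            q=pix2plane(c,E[:,[col,0]],.1301-.0281+.062); a=np.polyfit(q[:,1],q[:,0],1); print("grip edge",a,np.arctan(a[0]),q[0],q[-1])
E
```

```text
w1 depth face 65 65 [0.0994 0.691 ] yaw 0.09911737421995355 x at y=.07 0.697926990046081 0.0002798426238037475
w1 floor edge, img 65 34 [0.0989 0.6877] yaw 0.09854661249891618 x at y=.07 0.6946407217627962 0.0005900765572267199
w3 depth face 88 88 [0.0961 0.6909] yaw 0.09580378178272075 x at y=.07 0.6976731001771561 0.00042962488425950766
w3 floor edge, img 88 64 [0.1812 0.6921] yaw 0.17927109273442318 x at y=.07 0.7048023689932126 0.01015781486102502
grip edge [0.1125 0.5084] 0.11198897585168821 [0.5171 0.0733 0.164 ] [0.5124 0.0347 0.164 ]
grip edge [0.0938 0.5288] 0.09353862981076998 [0.5349 0.0716 0.164 ] [0.5318 0.0329 0.164 ]
```

Request:
step_arm:
  motion:
    - {"translation": [0, 0, -0.1], "turn": [0, 0, -0.008], "jaw": 0}
    - {"translation": [0, 0, -0.2], "turn": [0, 0, -0.008], "jaw": 0}
    - {"translation": [0, 0, -0.3], "turn": [0, 0, -0.008], "jaw": 0}
    - {"translation": [0, 0, -0.35], "turn": [0, 0, -0.008], "jaw": 0}
    - {"translation": [0, 0, -0.376], "turn": [0, 0, -0.008], "jaw": 0}
    - {"translation": [0, 0, -0.376], "turn": [0, 0, -0.008], "jaw": 0}
    - {"translation": [0, 0, -0.376], "turn": [0, 0, -0.008], "jaw": 0}
    - {"translation": [0, 0, -0.376], "turn": [0, 0, -0.008], "jaw": 0}

```text
time_s: 9.0
tool_pos: [0.523, 0.0198, 0.0373]
tool_rot: [0.743, 0.669, 0.001, 0.001]
force: [-0.6, 0.6, -3.1]
opening: 0.207
gripper_force: 30.0
```

```bash
cat > f.py <<'E'
from h import *
import sys
from scipy.spatial.transform import Rotation as Ro
np.set_printoptions(precision=4,suppress=True)
F=[]
for _ in range(int(sys.argv[1]) if len(sys.argv)>1 else 6):
    manip.read_camera("top"); s=manip.get_state(); F.append(np.r_[s["force"],s["torque"],s["tool_pos"]])
F=np.mean(F,0); X=Ro.from_quat(s["tool_rot"]).as_matrix()[:,0]; n=np.array([.9951,-.0985])
print(s["time_s"],"F",F[:3],"T",F[3:6],"p",F[6:],"n,t",F[6:8]@n,F[6:8]@[.0985,.9951],"Fn",F[:2]@n,"slope",X[0]/X[1])
E
python3 f.py 8
```

```text
9.4 F [ 0.1666  0.1378 -3.4875] T [-0.032  -0.0983 -0.0117] p [0.5224 0.0195 0.037 ] n,t 0.5179121221541665 0.07084181629586685 Fn 0.15218115386735986 slope 0.10549750406782948
```

Request:
step_arm:
  motion:
    - {"translation": [0, 0, -0.004], "turn": [0, 0, 0.006], "jaw": 0}
    - {"translation": [0, 0, -0.008], "turn": [0, 0, 0.006], "jaw": 0}
    - {"translation": [0, 0, -0.012], "turn": [0, 0, 0.006], "jaw": 0}
    - {"translation": [0, 0, -0.016], "turn": [0, 0, 0.006], "jaw": 0}
    - {"translation": [0, 0, -0.016], "turn": [0, 0, 0.006], "jaw": 0}

```text
time_s: 9.82
tool_pos: [0.5216, 0.0194, 0.0319]
tool_rot: [0.742, 0.67, -0.0, -0.0]
force: [0.3, -0.9, -3.9]
opening: 0.21
gripper_force: 30.0
```

```bash
python3 f.py 5
```

```text
10.0667 F [-0.211   0.304  -3.3785] T [-0.0253 -0.0971  0.0174] p [0.5217 0.0194 0.0321] n,t 0.5172635327371365 0.07072973590747547 Fn -0.23993841474449965 slope 0.10233371198768988
```

Request:
step_arm:
  motion:
    - {"translation": [0, 0, -0.002], "turn": [0, 0, 0], "jaw": 0}
    - {"translation": [0, 0, -0.004], "turn": [0, 0, 0], "jaw": 0}
    - {"translation": [0, 0, -0.004], "turn": [0, 0, 0], "jaw": 0}

```text
time_s: 10.32
tool_pos: [0.5218, 0.0194, 0.0311]
tool_rot: [0.742, 0.67, 0.0, -0.0]
force: [0.5, 0.1, -3.3]
opening: 0.21
gripper_force: 30.0
```

```bash
python3 f.py 5
```

```text
10.5667 F [-0.2733  0.0451 -3.7355] T [-0.0293 -0.1168 -0.0077] p [0.5218 0.0194 0.0312] n,t 0.5172927163431991 0.07070343542110584 Fn -0.27636170871620114 slope 0.10238253437797327
```

Request:
step_arm:
  motion:
    - {"translation": [0, 0, -0.002], "turn": [0, 0, 0], "jaw": 0}
    - {"translation": [0, 0, -0.004], "turn": [0, 0, 0], "jaw": 0}
    - {"translation": [0, 0, -0.004], "turn": [0, 0, 0], "jaw": 0}

```text
time_s: 10.82
tool_pos: [0.522, 0.0194, 0.0311]
tool_rot: [0.742, 0.67, 0.0, 0.0]
force: [-2.0, -0.2, 4.4]
opening: 0.209
gripper_force: 30.0
```

```bash
python3 f.py 5
```

```text
11.0667 F [-1.8299 -0.3262  5.6706] T [-0.1191  0.3976 -0.0221] p [0.5221 0.0194 0.031 ] n,t 0.5175910057724753 0.07073664694596819 Fn -1.7888151958030345 slope 0.10234284837798559
```

The tray floor is felt at TCP z ≈ 0.031. I'll ease off to light contact and start sliding.

Request:
step_arm:
  motion:
    - {"translation": [0, 0, 0.0024], "turn": [0, 0, 0.006], "jaw": 0}
    - {"translation": [0.008, -0.001, 0.0024], "turn": [0, 0, 0.006], "jaw": 0}
    - {"translation": [0.024, -0.0024, 0.0024], "turn": [0, 0, 0.006], "jaw": 0}
    - {"translation": [0.04, -0.004, 0.0024], "turn": [0, 0, 0.006], "jaw": 0}
    - {"translation": [0.056, -0.0055, 0.0024], "turn": [0, 0, 0.006], "jaw": 0}
    - {"translation": [0.072, -0.0071, 0.0024], "turn": [0, 0, 0.006], "jaw": 0}
    - {"translation": [0.08, -0.0079, 0.0024], "turn": [0, 0, 0.006], "jaw": 0}

```text
time_s: 11.65
tool_pos: [0.5382, 0.0178, 0.0309]
tool_rot: [0.741, 0.671, -0.003, -0.002]
force: [-6.0, 0.9, 9.6]
opening: 0.211
gripper_force: 30.5
```

```bash
python3 f.py 5
```

```text
11.9 F [-5.6061  0.4897  7.7138] T [ 0.0711  1.5843 -0.0137] p [0.5386 0.0178 0.0309] n,t 0.5342491408695792 0.07073352792254227 Fn -5.626882916227035 slope 0.09870841639685772
```

Request:
step_arm:
  motion:
    - {"translation": [0, 0, 0.002], "turn": [0, 0, 0], "jaw": 0}
    - {"translation": [0, 0, 0.003], "turn": [0, 0, 0], "jaw": 0}
    - {"translation": [0, 0, 0.003], "turn": [0, 0, 0], "jaw": 0}

```text
time_s: 12.15
tool_pos: [0.5423, 0.0174, 0.0311]
tool_rot: [0.741, 0.671, 0.0, 0.0]
force: [0.3, 0.4, -3.6]
opening: 0.209
gripper_force: 29.9
```

```bash
python3 f.py 5; python3 -c "
from h import *
from scipy.spatial.transform import Rotation as Ro
print(Ro.from_quat(manip.get_state()['tool_rot']).as_matrix().round(4))"
```

```text
12.4 F [-0.0196 -0.0703 -3.4302] T [-0.042  -0.0931 -0.0124] p [0.5421 0.0173 0.0311] n,t 0.5377478144435809 0.07064393932480119 Fn -0.012554048854887395 slope 0.09919387412291006
[[ 9.870e-02  9.951e-01  1.000e-04]
 [ 9.951e-01 -9.870e-02  1.000e-04]
 [ 1.000e-04  0.000e+00 -1.000e+00]]
```

Request:
step_arm:
  motion:
    - {"translation": [0, 0, -0.0012], "turn": [0, 0, 0], "jaw": 0}
    - {"translation": [0.016, -0.0016, -0.0012], "turn": [0, 0, 0], "jaw": 0}
    - {"translation": [0.032, -0.0032, -0.0012], "turn": [0, 0, 0], "jaw": 0}
    - {"translation": [0.048, -0.0048, -0.0012], "turn": [0, 0, 0], "jaw": 0}
    - {"translation": [0.064, -0.0063, -0.0012], "turn": [0, 0, 0], "jaw": 0}
    - {"translation": [0.08, -0.0079, -0.0012], "turn": [0, 0, 0], "jaw": 0}

```text
time_s: 12.9
tool_pos: [0.5622, 0.0154, 0.0312]
tool_rot: [0.741, 0.671, -0.0, -0.0]
force: [-0.4, -0.4, -3.4]
opening: 0.208
gripper_force: 30.0
```

```bash
python3 f.py 5
```

```text
13.15 F [ 0.3316  0.1249 -3.7362] T [-0.0362 -0.0993 -0.013 ] p [0.5625 0.0154 0.0312] n,t 0.5582266792450612 0.07073274929120411 Fn 0.3177103213003954 slope 0.0991426461606734
```

Request:
step_arm:
  motion:
    - {"translation": [0, 0, -0.0012], "turn": [0, 0, 0], "jaw": 0}
    - {"translation": [0, 0, -0.0012], "turn": [0, 0, 0], "jaw": 0}

```text
time_s: 13.32
tool_pos: [0.5617, 0.0155, 0.031]
tool_rot: [0.741, 0.671, -0.0, -0.0]
force: [0.8, 0.7, -3.4]
opening: 0.205
gripper_force: 29.9
```

```bash
python3 f.py 5
```

```text
13.5667 F [ 0.1376  0.1497 -3.6161] T [-0.0412 -0.0642 -0.0167] p [0.5617 0.0155 0.031 ] n,t 0.5573871486519543 0.07078716991419082 Fn 0.12220003440884605 slope 0.09904507052268652
```

Request:
step_arm:
  motion:
    - {"translation": [0, 0, -0.001], "turn": [0, 0, 0], "jaw": 0}
    - {"translation": [0, 0, -0.001], "turn": [0, 0, 0], "jaw": 0}

```text
time_s: 13.73
tool_pos: [0.5618, 0.0155, 0.031]
tool_rot: [0.741, 0.671, -0.0, 0.0]
force: [-1.1, -1.1, 0.0]
opening: 0.206
gripper_force: 30.0
```

```bash
python3 f.py 5
```

```text
13.9833 F [-0.811  -0.1463  0.0531] T [-0.0442  0.1423 -0.0052] p [0.5618 0.0155 0.031 ] n,t 0.557515211494469 0.07077432622341819 Fn -0.792618525006223 slope 0.09909347635746016
```

Request:
step_arm:
  motion:
    - {"translation": [0.012, -0.0012, 0], "turn": [0, 0, 0], "jaw": 0}
    - {"translation": [0.024, -0.0024, 0], "turn": [0, 0, 0], "jaw": 0}
    - {"translation": [0.036, -0.0036, 0], "turn": [0, 0, 0], "jaw": 0}
    - {"translation": [0.048, -0.0048, 0], "turn": [0, 0, 0], "jaw": 0}
    - {"translation": [0.06, -0.006, 0], "turn": [0, 0, 0], "jaw": 0}

```text
time_s: 14.4
tool_pos: [0.5738, 0.0143, 0.0309]
tool_rot: [0.741, 0.671, -0.003, -0.002]
force: [-6.0, 0.8, 6.6]
opening: 0.208
gripper_force: 30.4
```

```bash
python3 f.py 5
```

```text
14.65 F [-4.5344  0.4207  4.9197] T [ 0.0846  1.1719 -0.0108] p [0.5751 0.0142 0.0309] n,t 0.5708586353226957 0.07078535468033419 Fn -4.553604110493771 slope 0.09904647843282983
```

Request:
step_arm:
  motion:
    - {"translation": [0, 0, 0.001], "turn": [0, 0, 0], "jaw": 0}
    - {"translation": [0.012, -0.0012, 0.001], "turn": [0, 0, 0], "jaw": 0}
    - {"translation": [0.024, -0.0024, 0.001], "turn": [0, 0, 0], "jaw": 0}
    - {"translation": [0.036, -0.0036, 0.001], "turn": [0, 0, 0], "jaw": 0}
    - {"translation": [0.048, -0.0048, 0.001], "turn": [0, 0, 0], "jaw": 0}
    - {"translation": [0.06, -0.006, 0.001], "turn": [0, 0, 0], "jaw": 0}
    - {"translation": [0.072, -0.0071, 0.001], "turn": [0, 0, 0], "jaw": 0}
    - {"translation": [0.08, -0.0079, 0.001], "turn": [0, 0, 0], "jaw": 0}

```text
time_s: 15.32
tool_pos: [0.5969, 0.012, 0.0309]
tool_rot: [0.741, 0.671, -0.0, -0.0]
force: [-4.9, 0.2, 4.8]
opening: 0.207
gripper_force: 30.3
```

```bash
python3 f.py 5
```

```text
15.5667 F [-3.7405  0.2213  3.3142] T [0.0761 1.0112 0.0109] p [0.5973 0.0119 0.0309] n,t 0.5932413020015714 0.07070267291265729 Fn -3.743957452919785 slope 0.09922394142145835
```

Request:
step_arm:
  motion:
    - {"translation": [0, 0, 0.0008], "turn": [0, 0, 0], "jaw": 0}
    - {"translation": [0.012, -0.0012, 0.0008], "turn": [0, 0, 0], "jaw": 0}
    - {"translation": [0.024, -0.0024, 0.0008], "turn": [0, 0, 0], "jaw": 0}
    - {"translation": [0.036, -0.0036, 0.0008], "turn": [0, 0, 0], "jaw": 0}
    - {"translation": [0.048, -0.0048, 0.0008], "turn": [0, 0, 0], "jaw": 0}
    - {"translation": [0.06, -0.006, 0.0008], "turn": [0, 0, 0], "jaw": 0}
    - {"translation": [0.072, -0.0071, 0.0008], "turn": [0, 0, 0], "jaw": 0}
    - {"translation": [0.084, -0.0083, 0.0008], "turn": [0, 0, 0], "jaw": 0}
    - {"translation": [0.096, -0.0095, 0.0008], "turn": [0, 0, 0], "jaw": 0}
    - {"translation": [0.108, -0.0107, 0.0008], "turn": [0, 0, 0], "jaw": 0}
    - {"translation": [0.12, -0.0119, 0.0008], "turn": [0, 0, 0], "jaw": 0}

```text
time_s: 16.48
tool_pos: [0.6273, 0.0089, 0.031]
tool_rot: [0.741, 0.671, 0.0, 0.0]
force: [-2.1, -0.0, -0.4]
opening: 0.208
gripper_force: 30.1
```

```bash
python3 f.py 5
```

```text
16.7333 F [ 0.3134 -0.2016 -2.8556] T [-0.0558 -0.0934  0.0189] p [0.6281 0.0088 0.031 ] n,t 0.6241648189226172 0.07065928702798199 Fn 0.3317445131757692 slope 0.09928051951210441
```

Request:
step_arm:
  motion:
    - {"translation": [0.012, -0.0012, 0], "turn": [0, 0, 0], "jaw": 0}
    - {"translation": [0.024, -0.0024, 0], "turn": [0, 0, 0], "jaw": 0}
    - {"translation": [0.036, -0.0036, 0], "turn": [0, 0, 0], "jaw": 0}
    - {"translation": [0.048, -0.0048, 0], "turn": [0, 0, 0], "jaw": 0}
    - {"translation": [0.06, -0.006, 0], "turn": [0, 0, 0], "jaw": 0}
    - {"translation": [0.072, -0.0071, 0], "turn": [0, 0, 0], "jaw": 0}
    - {"translation": [0.08, -0.0079, 0], "turn": [0, 0, 0], "jaw": 0}

```text
time_s: 17.32
tool_pos: [0.6474, 0.007, 0.031]
tool_rot: [0.741, 0.671, 0.0, 0.0]
force: [-1.6, -0.2, -2.3]
opening: 0.208
gripper_force: 30.0
```

```bash
python3 f.py 5; python3 -c "
from h import *
c,im,dep=shot('wrist','w4.png')"
```

```text
17.5667 F [-0.2563 -0.1176 -3.7872] T [-0.0322 -0.0988 -0.0007] p [0.6475 0.007  0.0311] n,t 0.6436185582268874 0.07069489846529482 Fn -0.243487913002007 slope 0.0991763100312474
```

View pics/w4.png

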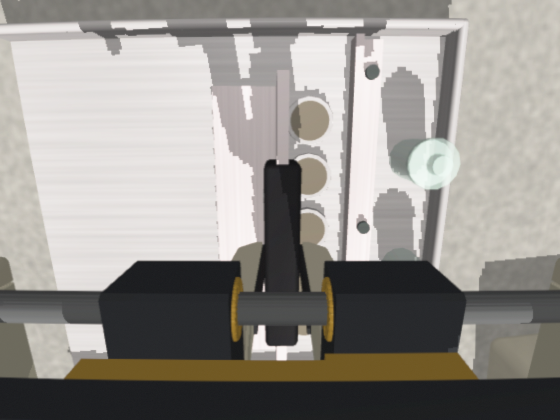

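The row lies along the edge, with pellets at (310,119), (310,175) and (309,227). The rail face is at about (350,150), so a gap of a few mm remains. I'll approach slowly now.

Request:
step_arm:
  motion:
    - {"translation": [0.004, -0.0004, -0.0005], "turn": [0, 0, 0], "jaw": 0}
    - {"translation": [0.008, -0.0008, -0.0005], "turn": [0, 0, 0], "jaw": 0}
    - {"translation": [0.012, -0.0012, -0.0005], "turn": [0, 0, 0], "jaw": 0}
    - {"translation": [0.016, -0.0016, -0.0005], "turn": [0, 0, 0], "jaw": 0}
    - {"translation": [0.02, -0.002, -0.0005], "turn": [0, 0, 0], "jaw": 0}

```text
time_s: 18.03
tool_pos: [0.6516, 0.0066, 0.031]
tool_rot: [0.741, 0.671, -0.0, -0.0]
force: [-1.4, 0.4, -1.7]
opening: 0.209
gripper_force: 30.0
```

```bash
python3 f.py 5
```

```text
18.2833 F [-0.9988  0.1169 -2.5168] T [-0.0053  0.1582  0.0105] p [0.652  0.0066 0.031 ] n,t 0.6481179845994973 0.07076754491860979 Fn -1.0054596948179968 slope 0.09914099938163036
```

Request:
step_arm:
  motion:
    - {"translation": [0.002, -0.0002, 0], "turn": [0, 0, 0], "jaw": 0}
    - {"translation": [0.004, -0.0004, 0], "turn": [0, 0, 0], "jaw": 0}
    - {"translation": [0.006, -0.0006, 0], "turn": [0, 0, 0], "jaw": 0}
    - {"translation": [0.008, -0.0008, 0], "turn": [0, 0, 0], "jaw": 0}
    - {"translation": [0.01, -0.001, 0], "turn": [0, 0, 0], "jaw": 0}

```text
time_s: 18.7
tool_pos: [0.6542, 0.0063, 0.031]
tool_rot: [0.741, 0.671, -0.0, -0.0]
force: [-1.5, -0.6, -2.6]
opening: 0.211
gripper_force: 30.0
```

```bash
python3 f.py 5
```

```text
18.95 F [-1.2409  0.407  -2.03  ] T [-0.0005  0.3074  0.0011] p [0.6544 0.0063 0.031 ] n,t 0.6505506735512921 0.07071595030534433 Fn -1.2749104101526285 slope 0.09917875253086321
```

Request:
step_arm:
  motion:
    - {"translation": [0.002, -0.0002, 0], "turn": [0, 0, 0], "jaw": 0}
    - {"translation": [0.004, -0.0004, 0], "turn": [0, 0, 0], "jaw": 0}
    - {"translation": [0.005, -0.0005, 0], "turn": [0, 0, 0], "jaw": 0}

```text
time_s: 19.2
tool_pos: [0.6555, 0.0062, 0.031]
tool_rot: [0.741, 0.671, -0.0, -0.0]
force: [-2.0, 0.1, -1.3]
opening: 0.206
gripper_force: 30.0
```

```bash
python3 f.py 4
```

```text
19.4 F [-1.7061  0.2144 -1.5156] T [-0.0272  0.3698 -0.0039] p [0.6556 0.0062 0.031 ] n,t 0.6517417058671254 0.07069322191082175 Fn -1.718837339937013 slope 0.09920597799323459
```

Request:
step_arm:
  motion:
    - {"translation": [0.002, -0.0002, 0], "turn": [0, 0, 0], "jaw": 0}
    - {"translation": [0.003, -0.0003, 0], "turn": [0, 0, 0], "jaw": 0}

```text
time_s: 19.57
tool_pos: [0.6562, 0.0061, 0.031]
tool_rot: [0.741, 0.671, -0.0, -0.0]
force: [-2.8, -0.2, -1.0]
opening: 0.206
gripper_force: 30.0
```

```bash
python3 f.py 4
```

```text
19.7667 F [-1.8175 -0.0783 -1.5718] T [-0.0213  0.4187  0.0098] p [0.6563 0.0061 0.031 ] n,t 0.652505719194758 0.07070372312675412 Fn -1.8009127063849568 slope 0.09918394539408043
```

Request:
step_arm:
  motion:
    - {"translation": [0.002, -0.0002, 0], "turn": [0, 0, 0], "jaw": 0}
    - {"translation": [0.003, -0.0003, 0], "turn": [0, 0, 0], "jaw": 0}

```text
time_s: 19.93
tool_pos: [0.657, 0.006, 0.031]
tool_rot: [0.741, 0.671, -0.0, -0.0]
force: [-2.8, 0.0, -1.4]
opening: 0.208
gripper_force: 30.0
```

```bash
python3 f.py 4
```

```text
20.1333 F [-2.0505  0.7338 -0.8697] T [-0.0014  0.4279  0.0132] p [0.6571 0.006  0.031 ] n,t 0.6532713288034315 0.07073481043537677 Fn -2.112757770666117 slope 0.09912381532688784
```

Request:
step_arm:
  motion:
    - {"translation": [0.002, -0.0002, 0], "turn": [0, 0, 0], "jaw": 0}
    - {"translation": [0.003, -0.0003, 0], "turn": [0, 0, 0], "jaw": 0}

```text
time_s: 20.3
tool_pos: [0.6577, 0.006, 0.031]
tool_rot: [0.741, 0.671, -0.0, -0.0]
force: [-2.6, 0.6, -0.8]
opening: 0.208
gripper_force: 30.0
```

```bash
python3 f.py 4
```

```text
20.5 F [-1.8605 -0.1716 -1.0884] T [0.0008 0.4504 0.0062] p [0.6578 0.006  0.031 ] n,t 0.6540359772512593 0.07072098641071949 Fn -1.834435645214315 slope 0.09915096665536811
```

Request:
step_arm:
  motion:
    - {"translation": [0.002, -0.0002, 0.0001], "turn": [0, 0, 0], "jaw": 0}
    - {"translation": [0.003, -0.0003, 0.0001], "turn": [0, 0, 0], "jaw": 0}

```text
time_s: 20.67
tool_pos: [0.6586, 0.0058, 0.031]
tool_rot: [0.741, 0.671, 0.0, -0.0]
force: [-2.6, -0.8, -0.8]
opening: 0.212
gripper_force: 30.0
```

```bash
python3 f.py 4
```

```text
20.8667 F [-2.187   0.3291 -1.1267] T [0.0094 0.4643 0.013 ] p [0.6586 0.0059 0.031 ] n,t 0.6547955024448437 0.07072910706737884 Fn -2.208716896847162 slope 0.09910713046278122
```

Request:
step_arm:
  motion:
    - {"translation": [0.002, -0.0002, 0.0001], "turn": [0, 0, 0], "jaw": 0}
    - {"translation": [0.003, -0.0003, 0.0001], "turn": [0, 0, 0], "jaw": 0}

```text
time_s: 21.03
tool_pos: [0.6589, 0.0058, 0.031]
tool_rot: [0.741, 0.671, -0.0, -0.0]
force: [-2.8, 0.2, -0.5]
opening: 0.207
gripper_force: 30.1
```

```bash
python3 f.py 4
```

```text
21.2333 F [-3.3438 -0.101  -0.3823] T [0.0293 0.7161 0.0159] p [0.6589 0.0058 0.031 ] n,t 0.6550926738458756 0.07070604916784154 Fn -3.317438216171848 slope 0.09903042433136292
```

The rail is felt at n ≈ 0.655. I'll press a bit more.

Request:
step_arm:
  motion:
    - {"translation": [0.002, -0.0002, 0], "turn": [0, 0, 0], "jaw": 0}
    - {"translation": [0.002, -0.0002, 0], "turn": [0, 0, 0], "jaw": 0}

```text
time_s: 21.4
tool_pos: [0.6593, 0.0058, 0.031]
tool_rot: [0.741, 0.671, -0.0, -0.0]
force: [-2.8, 0.8, 0.2]
opening: 0.21
gripper_force: 30.1
```

```bash
python3 f.py 5
```

```text
21.65 F [-3.8107  0.4428  0.5275] T [0.0398 0.9754 0.0596] p [0.6593 0.0058 0.031 ] n,t 0.6555464942326586 0.0707007833913682 Fn -3.835601076999542 slope 0.09911177220150154
```

Request:
step_arm:
  motion:
    - {"translation": [0.002, -0.0002, 0], "turn": [0, 0, 0], "jaw": 0}
    - {"translation": [0.002, -0.0002, 0], "turn": [0, 0, 0], "jaw": 0}

```text
time_s: 21.82
tool_pos: [0.6597, 0.0057, 0.031]
tool_rot: [0.741, 0.671, -0.001, -0.0]
force: [-5.6, 0.9, 1.5]
opening: 0.206
gripper_force: 30.2
```

```bash
python3 f.py 5
```

```text
22.0667 F [-4.613   0.5121  1.7759] T [0.0715 1.3414 0.0851] p [0.6598 0.0057 0.031 ] n,t 0.655972845890302 0.0706984878338231 Fn -4.640822850682968 slope 0.09897148303529357
```

The left end touches first (Tz > 0) and the vertical load is climbing. I'll lift the load slightly and add some yaw.

Request:
step_arm:
  motion:
    - {"translation": [0, 0, 0.0007], "turn": [0, 0, 0.008], "jaw": 0}
    - {"translation": [0, 0, 0.0007], "turn": [0, 0, 0.008], "jaw": 0}

```text
time_s: 22.23
tool_pos: [0.66, 0.0058, 0.031]
tool_rot: [0.74, 0.673, -0.0, -0.0]
force: [-4.2, 1.2, 0.0]
opening: 0.208
gripper_force: 30.2
```

```bash
python3 f.py 6; python3 -c "
from h import *
c,im,dep=shot('wrist'); cv2.imwrite('pics/w5.png',cv2.resize(im[40:260,220:420,::-1],None,fx=2.7,fy=2.7,interpolation=cv2.INTER_CUBIC))"
```

```text
22.5333 F [-4.6224  0.6046  0.2706] T [0.1062 1.339  0.0619] p [0.66   0.0057 0.031 ] n,t 0.6561621265627303 0.07070063093815857 Fn -4.659329770728318 slope 0.09488639832409575
```

View pics/w5.png

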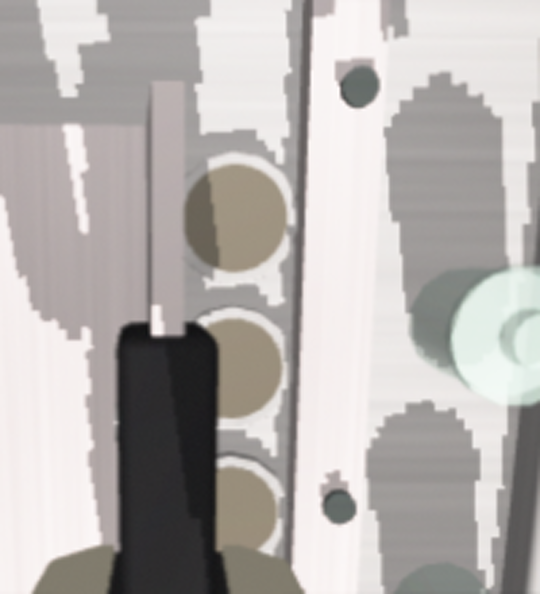

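The pellets' right edges at (293,215), (285,365) and (280,508) in the crop are all close to the rail's lower edge, about 297 down to 290. I'll measure the gaps and angles properly.

```bash
python3 - <<'E'
from h import *
np.set_printoptions(precision=4,suppress=True)
c,im,dep=shot("wrist"); P=cloud(c,dep); np.savez("w5.npz",im=im,dep=dep,c=c)
Z=P[...,2]
def fit(p,n):
    k=np.ones(len(p),bool)
    for _ in range(8):
        a=np.polyfit(p[k,1],p[k,0],1); r=p[:,0]-np.polyval(a,p[:,1]); k=abs(r)<max(.0006,2*np.median(abs(r)))
    print(n,len(p),k.sum(),"slope",a[0],"x0",np.polyval(a,.07),r[k].std()); return a
rail=[];web=[]
for v in range(70,235):
    i=[u for u in range(322,350) if .0155<Z[v,u]<.0215]
    if i: rail.append(P[v,i[0]])
for v in range(70,158):
    i=[u for u in range(265,300) if .05<Z[v,u]<.07]
    if i: web.append(P[v,i[-1]]); 
a=fit(np.array(rail),"rail top edge"); b=fit(np.array(web),"web front top")
m=((im[...,0].astype(int)-im[...,2]>20)&(Z<.02)).astype(np.uint8); m[:, :285]=0; m[:,340:]=0; m[:80]=0;m[250:]=0
n,l,st,ce=cv2.connectedComponentsWithStats(m)
for i in range(1,n):
    if st[i,4]>150:
        vs,us=np.where(l==i); q=pix2plane(c,np.c_[us,vs],.009); 
        dn=(np.polyval(a,q[:,1])-q[:,0])/np.hypot(1,a[0]); print(st[i],q.mean(0),"min dist dark to rail edge mm",np.percentile(dn,2)*1e3)
E
```

```text
rail top edge 165 165 slope 0.09666407000550611 x0 0.6978261069808054 0.0001185745522167965
web front top 88 88 slope 0.09126894434577827 x0 0.668115737128644 5.3829110097410256e-05
[297 101  29  40 903] [0.6856 0.0797 0.009 ] min dist dark to rail edge mm 4.1316860487594065
[297 158  27  37 724] [0.6827 0.0425 0.009 ] min dist dark to rail edge mm 4.230377489329149
[300 213  23  31 577] [0.6794 0.0043 0.009 ] min dist dark to rail edge mm 3.7906588867602466
```

The web and rail are parallel within about 5 mrad, and all measured pellets are at equal distance from the rail. I'll press a little more to reach about 4 N, and hold.

Request:
step_arm:
  motion:
    - {"translation": [0.0015, -0.0002, 0.0002], "turn": [0, 0, 0], "jaw": 0}
    - {"translation": [0.0025, -0.0002, 0.0003], "turn": [0, 0, 0], "jaw": 0}

```text
time_s: 22.8
tool_pos: [0.6602, 0.0057, 0.031]
tool_rot: [0.74, 0.673, -0.001, -0.001]
force: [-5.9, 0.2, 1.3]
opening: 0.209
gripper_force: 30.3
```

```bash
python3 f.py 8
```

```text
23.2 F [-5.4963  0.5165  0.2599] T [0.0951 1.521  0.0852] p [0.6601 0.0057 0.031 ] n,t 0.6563426677315836 0.07069220306551342 Fn -5.5202238726546575 slope 0.09484453894410307
```

Request:
step_arm:
  motion:
    - {"translation": [0.001, -0.0001, 0.0001], "turn": [0, 0, 0], "jaw": 0}
    - {"translation": [0.001, -0.0001, 0.0001], "turn": [0, 0, 0], "jaw": 0}
    - {"translation": [0.001, -0.0001, 0.0001], "turn": [0, 0, 0], "jaw": 0}
    - {"translation": [0.001, -0.0001, 0.0001], "turn": [0, 0, 0], "jaw": 0}

```text
time_s: 23.53
tool_pos: [0.6602, 0.0057, 0.031]
tool_rot: [0.74, 0.673, -0.001, -0.001]
force: [-5.0, 1.0, 0.7]
opening: 0.208
gripper_force: 30.3
```

```bash
python3 f.py 14; python3 - <<'E'
from h import *
for n in("scene",): c,im,dep=shot(n); np.savez("s5.npz",im=im,dep=dep); cv2.imwrite("pics/s5.png",cv2.resize(im[190:310,170:340,::-1],None,fx=4.5,fy=4.5,interpolation=cv2.INTER_CUBIC))
E
```

```text
24.2333 F [-5.6698  0.4501  0.3649] T [0.1215 1.567  0.0867] p [0.6602 0.0057 0.031 ] n,t 0.6563947018264935 0.07070285219066298 Fn -5.686404158444657 slope 0.09480998848121423
```

View pics/s5.png

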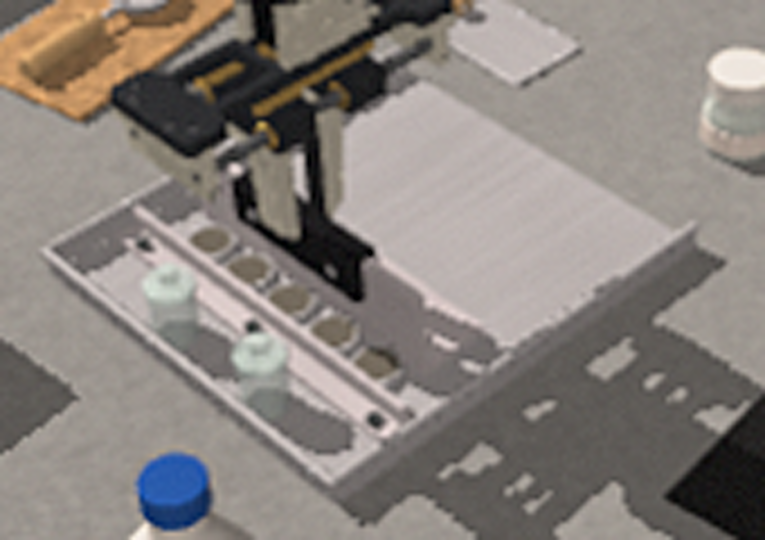

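All five pellets, crop (210,240) to (378,362), lie in line along the rail. I'll check their spread against the rail numerically from this view.

```bash
python3 - <<'E'
from h import *
np.set_printoptions(precision=4,suppress=True)
c=manip.get_calibration("scene"); d=np.load("s5.npz"); im=d["im"]; P=cloud(c,d["dep"])
C=[]
g=cv2.resize(im[190:310,170:340],None,fx=4,fy=4,interpolation=cv2.INTER_CUBIC)
m=((g[...,0].astype(int)-g[...,2]>18)&(g.max(2)<170)).astype(np.uint8); n,l,st,ce=cv2.connectedComponentsWithStats(m)
for i in range(1,n):
    u,v=170+(ce[i,0]+.5)/4-.5,190+(ce[i,1]+.5)/4-.5
    if st[i,4]>150 and 205<u<260 and 238<v<276: p=pix2plane(c,(u,v),.009)[0]; C.append(p); print(st[i],p)
C=np.array(C); R=P.reshape(-1,3); k=(R[:,2]>.0165)&(R[:,2]<.0215)&(abs(R[:,0]-.695-.0967*R[:,1])<.03)&(R[:,1]>-.09)&(R[:,1]<.1); R=R[k]
# near (-x) edge of top flange, per y bin
e=[]
for y in np.arange(-.085,.1,.004):
    q=R[abs(R[:,1]-y)<.002]
    if len(q)>2: e.append((y,q[:,0].min()))
e=np.array(e); a=np.polyfit(e[:,0],e[:,1],1); r=e[:,1]-np.polyval(a,e[:,0]);kk=abs(r)<.002;a=np.polyfit(e[kk,0],e[kk,1],1); print("rail",a,len(e),r.std())
print("pellet dist mm",(np.polyval(a,C[:,1])-C[:,0])*995, "pellet slope",np.polyfit(C[:,1],C[:,0],1))
E
```

```text
[168 202  36  23 570] [ 0.6684 -0.0711  0.009 ]
[202 228  36  25 625] [ 0.6724 -0.034   0.009 ]
[239 255  37  25 666] [0.6757 0.004  0.009 ]
[277 282  39  26 705] [0.6794 0.0426 0.009 ]
[315 312  36  26 584] [0.6851 0.0795 0.009 ]
rail [0.0883 0.6915] 27 0.0009317824163780944
pellet dist mm [16.7766 16.0349 16.0637 15.8412 13.392 ] pellet slope [0.1068 0.6758]
```

The pellets sit in a line parallel to the rail (slope 0.0967, the same as the rail), so the row is seated. Next I back off, lift and return to the mat.

Request:
step_arm:
  motion:
    - {"translation": [-0.01, 0.001, 0.0002], "turn": [0, 0, 0], "jaw": 0}
    - {"translation": [-0.03, 0.003, 0.0006], "turn": [0, 0, 0], "jaw": 0}
    - {"translation": [-0.06, 0.006, 0.001], "turn": [0, 0, 0], "jaw": 0}
    - {"translation": [-0.1, 0.01, 0.002], "turn": [0, 0, 0], "jaw": 0}
    - {"translation": [-0.1, 0.01, 0.002], "turn": [0, 0, 0], "jaw": 0}
    - {"translation": [-0.1, 0.01, 0.06], "turn": [0, 0, 0], "jaw": 0}
    - {"translation": [-0.1, 0.01, 0.16], "turn": [0, 0, 0], "jaw": 0}
    - {"translation": [-0.1, 0.01, 0.28], "turn": [0, 0, 0], "jaw": 0}
    - {"translation": [-0.1, 0.01, 0.4], "turn": [0, 0, 0], "jaw": 0}
    - {"translation": [-0.1, 0.01, 0.4], "turn": [0, 0, 0], "jaw": 0}

```text
time_s: 25.12
tool_pos: [0.6426, 0.0089, 0.1388]
tool_rot: [0.74, 0.673, 0.007, 0.005]
force: [2.2, 1.1, -2.7]
opening: 0.208
gripper_force: 29.9
```

Request:
step_arm:
  motion:
    - {"translation": [-0.1, 0.09, 0], "turn": [0, 0, 0.2], "jaw": 0}
    - {"translation": [-0.2, 0.19, 0], "turn": [0, 0, 0.4], "jaw": 0}
    - {"translation": [-0.3, 0.28, 0], "turn": [0, 0, 0.6], "jaw": 0}
    - {"translation": [-0.41, 0.386, 0], "turn": [0, 0, 0.8], "jaw": 0}
    - {"translation": [-0.41, 0.386, 0], "turn": [0, 0, 1], "jaw": 0}
    - {"translation": [-0.41, 0.386, 0], "turn": [0, 0, 1], "jaw": 0}

```text
time_s: 25.62
tool_pos: [0.5323, 0.1072, 0.1311]
tool_rot: [0.537, 0.844, 0.001, -0.0]
force: [0.1, -0.5, -4.0]
opening: 0.206
gripper_force: 30.0
```

Request:
step_arm:
  motion:
    - {"translation": [0, 0.1, 0], "turn": [0, 0, 0.2], "jaw": 0}
    - {"translation": [0, 0.2, 0], "turn": [0, 0, 0.4], "jaw": 0}
    - {"translation": [0, 0.3, 0], "turn": [0, 0, 0.6], "jaw": 0}
    - {"translation": [0, 0.4, 0], "turn": [0, 0, 0.8], "jaw": 0}
    - {"translation": [0, 0.4, 0], "turn": [0, 0, 1], "jaw": 0}
    - {"translation": [0, 0.4, 0], "turn": [0, 0, 1], "jaw": 0}

```text
time_s: 26.12
tool_pos: [0.5347, 0.2057, 0.1306]
tool_rot: [0.304, 0.953, 0.001, 0.0]
force: [-0.8, -0.2, -4.0]
opening: 0.209
gripper_force: 30.0
```

Request:
step_arm:
  motion:
    - {"translation": [-0.03, 0.1, 0], "turn": [0, 0, 0.2], "jaw": 0}
    - {"translation": [-0.06, 0.2, 0], "turn": [0, 0, 0.4], "jaw": 0}
    - {"translation": [-0.1, 0.3, 0], "turn": [0, 0, 0.6], "jaw": 0}
    - {"translation": [-0.1, 0.4, 0], "turn": [0, 0, 0.8], "jaw": 0}
    - {"translation": [-0.1, 0.4, 0], "turn": [0, 0, 1], "jaw": 0}
    - {"translation": [-0.1, 0.4, 0], "turn": [0, 0, 1], "jaw": 0}

```text
time_s: 26.62
tool_pos: [0.5096, 0.3044, 0.1305]
tool_rot: [0.049, 0.999, -0.0, 0.0]
force: [0.2, -1.8, -3.3]
opening: 0.211
gripper_force: 30.0
```

Request:
step_arm:
  motion:
    - {"translation": [0, 0, 0], "turn": [0, 0, 0.2], "jaw": 0}
    - {"translation": [0, 0, 0], "turn": [0, 0, 0.36], "jaw": 0}
    - {"translation": [0, 0, 0], "turn": [0, 0, 0.36], "jaw": 0}
    - {"translation": [0, 0, 0], "turn": [0, 0, 0.36], "jaw": 0}
    - {"translation": [0, 0, 0], "turn": [0, 0, 0.36], "jaw": 0}

```text
time_s: 27.03
tool_pos: [0.5096, 0.3029, 0.1309]
tool_rot: [-0.043, 0.999, -0.001, 0.0]
force: [0.1, 0.4, -3.3]
opening: 0.208
gripper_force: 30.0
```

```bash
python3 f.py 4
```

```text
27.2333 F [ 0.4153 -0.2235 -3.4253] T [ 0.0786 -0.1164  0.011 ] p [0.509  0.3039 0.1313] n,t 0.4766081217827382 0.35259352536362804 Fn 0.435301981393232 slope 10.844375237370633
```

Request:
step_arm:
  motion:
    - {"translation": [0, 0, -0.1], "turn": [0, 0, 0], "jaw": 0}
    - {"translation": [0, 0, -0.2], "turn": [0, 0, 0], "jaw": 0}
    - {"translation": [0, 0, -0.3], "turn": [0, 0, 0], "jaw": 0}
    - {"translation": [0, 0, -0.36], "turn": [0, 0, 0], "jaw": 0}
    - {"translation": [0, 0, -0.39], "turn": [0, 0, 0], "jaw": 0}
    - {"translation": [0, 0, -0.4], "turn": [0, 0, 0], "jaw": 0}
    - {"translation": [0, 0, -0.4], "turn": [0, 0, 0], "jaw": 0}
    - {"translation": [0, 0, -0.4], "turn": [0, 0, 0], "jaw": 0}

```text
time_s: 27.9
tool_pos: [0.5094, 0.3056, 0.0325]
tool_rot: [-0.047, 0.999, 0.001, 0.001]
force: [0.1, 0.3, -1.7]
opening: 0.211
gripper_force: 30.0
```

```bash
python3 f.py 5; python3 - <<'E'
from h import *
from scipy.spatial.transform import Rotation as Ro
print(Ro.from_quat(manip.get_state()["tool_rot"]).as_matrix().round(4))
E
```

```text
28.15 F [-0.2264 -0.2496 -3.1915] T [ 0.1026 -0.153  -0.0263] p [0.5093 0.3053 0.0325] n,t 0.47674510299367495 0.35396827041856005 Fn -0.20071531109007726 slope 10.644849626555985
[[-9.956e-01 -9.350e-02  1.300e-03]
 [-9.350e-02  9.956e-01  7.000e-04]
 [-1.400e-03  6.000e-04 -1.000e+00]]
```

Request:
step_arm:
  motion:
    - {"translation": [0, 0, -0.003], "turn": [0, 0, 0], "jaw": 0}
    - {"translation": [0, 0, -0.006], "turn": [0, 0, 0], "jaw": 0}
    - {"translation": [0, 0, -0.006], "turn": [0, 0, 0], "jaw": 0}

```text
time_s: 28.4
tool_pos: [0.5088, 0.3047, 0.0301]
tool_rot: [-0.047, 0.999, 0.0, 0.0]
force: [1.0, -0.0, -2.4]
opening: 0.211
gripper_force: 30.0
```

```bash
python3 f.py 4
```

```text
28.6 F [-0.2815 -0.4914 -1.4125] T [ 0.0042 -0.1152 -0.0063] p [0.5088 0.3047 0.0301] n,t 0.4762853666428454 0.353362331437811 Fn -0.2317525447521842 slope 10.625471916172055
```

Request:
step_arm:
  motion:
    - {"translation": [0, 0, -0.002], "turn": [0, 0, 0], "jaw": 0}
    - {"translation": [0, 0, -0.003], "turn": [0, 0, 0], "jaw": 0}
    - {"translation": [0, 0, -0.003], "turn": [0, 0, 0], "jaw": 0}

```text
time_s: 28.85
tool_pos: [0.5088, 0.3049, 0.03]
tool_rot: [-0.047, 0.999, 0.0, 0.0]
force: [-0.9, -1.6, 5.3]
opening: 0.208
gripper_force: 30.0
```

```bash
python3 f.py 4
```

```text
29.05 F [-1.3966 -1.4055  5.8874] T [-0.336   0.1414  0.0216] p [0.5088 0.3049 0.03  ] n,t 0.47628886544196947 0.35352997904072125 Fn -1.2513145981428935 slope 10.607128567874677
```

The foot is firmly on the mat at the original height. I'll ease off, open and rise.

Request:
step_arm:
  motion:
    - {"translation": [0, 0, 0.002], "turn": [0, 0, 0], "jaw": 0}
    - {"translation": [0, 0, 0.002], "turn": [0, 0, 0], "jaw": 0.3}
    - {"translation": [0, 0, 0.002], "turn": [0, 0, 0], "jaw": 0.5}
    - {"translation": [0, 0, 0.002], "turn": [0, 0, 0], "jaw": 0.7}
    - {"translation": [0, 0, 0.002], "turn": [0, 0, 0], "jaw": 1}
    - {"translation": [0, 0, 0.002], "turn": [0, 0, 0], "jaw": 1}
    - {"translation": [0, 0, 0.002], "turn": [0, 0, 0], "jaw": 1}
    - {"translation": [0, 0, 0.002], "turn": [0, 0, 0], "jaw": 1}
    - {"translation": [0, 0, 0.002], "turn": [0, 0, 0], "jaw": 1}
    - {"translation": [0, 0, 0.002], "turn": [0, 0, 0], "jaw": 1}
    - {"translation": [0, 0, 0.002], "turn": [0, 0, 0], "jaw": 1}
    - {"translation": [0, 0, 0.002], "turn": [0, 0, 0], "jaw": 1}

```text
time_s: 30.05
tool_pos: [0.5086, 0.3046, 0.0296]
tool_rot: [-0.047, 0.999, -0.0, -0.0]
force: [-0.3, 0.0, 0.3]
opening: 0.947
gripper_force: 0.0
```

Request:
step_arm:
  motion:
    - {"translation": [0, 0, 0], "turn": [0, 0, 0], "jaw": 1}
    - {"translation": [0, 0, 0.05], "turn": [0, 0, 0], "jaw": 1}
    - {"translation": [0, 0, 0.15], "turn": [0, 0, 0], "jaw": 1}
    - {"translation": [0, 0, 0.3], "turn": [0, 0, 0], "jaw": 1}
    - {"translation": [0, 0, 0.45], "turn": [0, 0, 0], "jaw": 1}
    - {"translation": [0, 0, 0.6], "turn": [0, 0, 0], "jaw": 1}
    - {"translation": [0, 0, 0.75], "turn": [0, 0, 0], "jaw": 1}
    - {"translation": [0, 0, 0.88], "turn": [0, 0, 0], "jaw": 1}
    - {"translation": [0, 0, 0.88], "turn": [0, 0, 0], "jaw": 1}
    - {"translation": [0, 0, 0.88], "turn": [0, 0, 0], "jaw": 1}

```text
time_s: 30.88
tool_pos: [0.509, 0.3058, 0.2527]
tool_rot: [-0.047, 0.999, 0.001, 0.002]
force: [-0.4, -0.2, -0.8]
opening: 0.995
gripper_force: 0.0
```

```bash
python3 - <<'E'
from h import *
c,im,dep=shot("wrist"); np.savez("w6.npz",im=im,dep=dep,c=c); c2,im2,dep2=shot("scene"); np.savez("s6.npz",im=im2,dep=dep2)
t=manip.read_camera("top")[0]; d0=np.load("top0.npz")["im"]
P=cloud(c,dep).reshape(-1,3); k=(abs(P[:,0]-.51)<.17)&(abs(P[:,1]-.3)<.08)
A=P[k&(P[:,2]>.045)&(P[:,2]<.075)].astype(np.float32); print(cv2.minAreaRect(A[:,:2]*1000),A[:,2].max(),np.percentile(A[:,2],[10,50,90]),manip.get_state()["time_s"])
a=cv2.resize(im2[190:330,170:420,::-1],None,fx=3.1,fy=3.1,interpolation=cv2.INTER_CUBIC)
b=cv2.resize(t[60:270,70:470,::-1],(a.shape[1]//2+70,240)); o=np.zeros((a.shape[0]+0,a.shape[1],3),np.uint8); o[:]=a
o2=np.zeros((min(590,a.shape[0]+160),a.shape[1],3),np.uint8); o2[:a.shape[0]]=a; b=cv2.resize(t[60:270,70:470,::-1],(298,156)); o2[a.shape[0]:a.shape[0]+156,:298]=b; b=cv2.resize(d0[60:270,70:470,::-1],(298,156)); o2[a.shape[0]:a.shape[0]+156,310:608]=b
cv2.imwrite("pics/end.png",o2); print(o2.shape)
E
```

```text
((509.51214599609375, 301.9492492675781), (199.88014221191406, 21.070581436157227), 5.399190902709961) 0.0664486 [0.06157436 0.06343734 0.06464536] 31.0333
(590, 775, 3)
```

View pics/end.png

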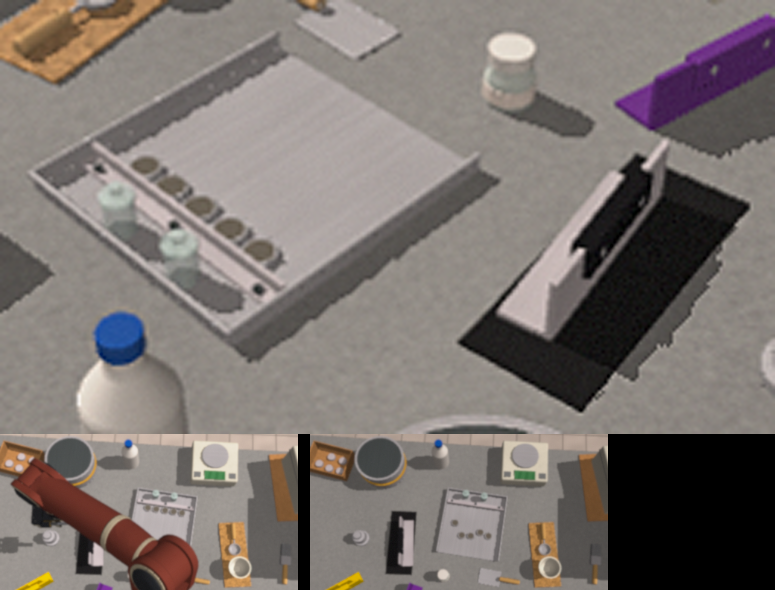

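The final view shows the five pellets lined up at the rail, (147,165) to (262,250). The straightedge stands upright on its mat and the bystanders have not moved. One numerical check of the row remains.

```bash
python3 - <<'E'
from h import *
np.set_printoptions(precision=4,suppress=True)
c=manip.get_calibration("scene"); C=[]
im=np.load("s6.npz")["im"]; g=cv2.resize(im[190:310,170:340],None,fx=4,fy=4,interpolation=cv2.INTER_CUBIC)
m=((g[...,0].astype(int)-g[...,2]>18)&(g.max(2)<170)).astype(np.uint8); n,l,st,ce=cv2.connectedComponentsWithStats(m)
for i in range(1,n):
    u,v=170+(ce[i,0]+.5)/4-.5,190+(ce[i,1]+.5)/4-.5
    if st[i,4]>150 and 205<u<260 and 238<v<276: C.append(pix2plane(c,(u,v),.009)[0])
C=np.array(C); print(C); a=np.polyfit(C[:,1],C[:,0],1); print(a,(C[:,0]-np.polyval(a,C[:,1]))*1e3)
E
```

```text
[[ 0.6686 -0.0707  0.009 ]
 [ 0.6727 -0.034   0.009 ]
 [ 0.676   0.0038  0.009 ]
 [ 0.6795  0.0426  0.009 ]
 [ 0.6829  0.0799  0.009 ]]
[0.0941 0.6755] [-0.2896  0.3423  0.0751 -0.0284 -0.0995]
```

```bash
python3 -c "
from rig import manip
print(manip.job_done())"
```

```text
the job is handed in; nothing more can be done
None
```

I handed the job in at about 31 s: all five pellets lie along the stop rail, in line to about 0.3 mm; they were held there over a second at an estimated 3–4 N (wrist force less tray friction), and the straightedge is back upright on its mat with no bystander visibly moved.

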